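# Lay a culture flask in the viewer's carriage and slide it to the first lens

## Robot

A 7-joint arm with a two-finger parallel gripper is mounted at the origin on the work surface. World frame = base frame: x ahead of the robot, y to its left, z up, the work surface at z = 0. Lengths are in m, angles in degrees, forces in N, time in s.
With the tool pointing down it reaches from about 0.35 to 0.9 m from the base axis. Payload 19.9 kg.
Tool frame: the origin (TCP) lies at the very end of the fingers, on their centre line; the grasp point (between the pads) lies 19 mm behind it; x points along the fingers, z is the direction in which the jaws open and shut, and the axes are right-handed (so a half turn about x gives the same grasp; the last joint's range is limited). The gripper opens to 85 mm and grips with 20 to 120 N. Pads are 22 mm wide; open, the fingers measure 114 mm over their backs; the gripper's body (76 mm by 85 mm) begins 54 mm behind the grasp point. The pads swing forward as they close: fully open they stand 13 mm farther back than shut.
Start: joints at [-70.617, 23.915, -0.59, 92.452, 0.269, 63.638, -3.037], TCP at [0.232, 0.58, 0.231] pointing down, gripper open.
Joint ranges: [-161.28, 161.28], [-22.2, 115.67], [-73.04, 71.86], [3.21, 147.25], [-68.34, 248.33], [10.77, 114.83], [-161.83, 161.83]. Speed limits (degrees/s): [108.29, 108.29, 136.94, 136.94, 172.46, 172.46, 172.46].

## Interface

Orientations are given as [roll, pitch, yaw] about the fixed x, y, z axes, in that order (R = Rz(yaw) Ry(pitch) Rx(roll)).
In Python, from plant import get_obs, get_image, finish_job gives the robot as it stands.
- The arm moves only by the tool servo_tool, never from a script. Its argument "plan" is a list of rows, each a list of 5 numbers: the gripper command: -1 is fully open, 1 is shut, values between are in proportion, then the shift along the tool's x, y, z in m, then the turn about the tool's x in rad. In form: [[jaw, dx, dy, dz, turn], ...]. A call has exactly 8 rows; each row is the pose to reach, as a shift and turn from the pose measured when the call began, along the tool's axes at that moment; what a row does not reach only later rows make up. A row lasts 1/8 s, in which the tool goes at most 62.5 mm and 10.7 degrees, less where a joint would pass 70% of its speed; a pose out of reach is approached as far as the arm can. A call with a gripper value outside its range is refused whole. The fingers move at their own pace and stop on an object; "force" is the grip in N (left out, the last holds). Time passes only in rows, so rows that repeat a pose let the fingers close, or fill a call up. It gives the time, the measured TCP pose, the force and the opening at its end, in the units of the state.
- get_obs(): the state, without advancing time (a new reading comes with each control period).
- get_image(name): name is "scene" or "top" or "wrist"; returns a dict with "pixels" (420x560x3 uint8, red, green, blue), "fov_y" (degrees; the focal length in pixels is half the picture's height over the tangent of half this angle, whatever the lens; pixels are square), "cx", "cy" (the principal point, pixels), "world_to_cam" (4x4, takes a point from world to camera coordinates). Camera axes: x right, y up, looking along -z (the intrinsics and any distortion apply to the point x, -y, -z); pixel columns grow to the right and rows downward; lengths in m; the calibration is good to about 2 mm. The wrist camera is an equidistant fisheye: a pixel r from the principal point sees the ray r / f radians off the axis. A picture is of the moment at which its call begins. There is no depth.
- finish_job(): hands the job in, once; it reports no verdict.
The state is a dict: "time": time; "joint_pos": joint angles; "joint_vel": joint speeds; "effort": joint torques, N m; "ee_pos": TCP position; "tcp_rot": TCP orientation; "ft_force": force on the tool from outside, world axes, zero at the start; "moment": the same for the moment, N m; "gripper_width": opening from 0.0 (shut) to 1.0 (fully open).
Only numpy, scipy, OpenCV 4.12 (cv2) and the standard library are available. Lean on these libraries where they do the work, as an engineer would, in place of code of your own. Each camera call takes 0.05 s, during which the arm holds its last target.

## Task

Lay the standing culture flask down gently on its broad side on the steel top and let go of it, then pick it up again lying and set it flat in the nest of the viewer's carriage, cap to the front (the robot's side) through the gap in the fence, while the carriage is still at the loading end. Push the loaded carriage along the rails until it clicks home over the first lens, the wide one, without running on past that station, and leave it there. Do not shift the other things on the bench.

Things in the scene. Friction and masses are not known exactly. Their poses are not given: they have to be found in the camera images.
- flask: The culture flask, frosted, about 75 g, standing on its flat end: a box body 30 mm thick (own x), 56 mm wide (own y) and 100 mm long (own z, towards the cap), then a 20 mm neck, then a white screw cap 26 mm across, from 110 to 136 mm. Origin at the centre of the flat end. Either broad side (the faces across x) may lie down; its long axis is then 15 mm above what it lies on.
- flask_mid (a point): centre of the flask's box body, 50 mm from the flat end on the long axis (same axes as the flask)
- flask_cap (a point): centre of the screw cap, 123 mm from the flat end on the long axis
- slide: The flask viewer, fixed: a low white housing 190 mm (own x) by 420 mm (own y), 52 mm high, two guide rails along y, end plates 78 mm high. Origin at the centre of its underside; +y runs from the loading end to the far end, -x is the front (robot's side). First, wide lens at its centre, second, narrow one 130 mm along +y. Light bar along the rear edge, x = 86 mm, y = -55 to 185, up to 150 mm high.
- lens1 (a point): top centre of the first, wide lens (62 mm across; the second is 38 mm), 63 mm above the bench; the carriage passes over it
- carriage (a joint): Position of the carriage along the viewer's +y in m. Sprung detents at 0 (loading end), 0.130 (first lens), 0.260 (second lens): the hump's crest lies 7 mm either side, a push of about 8 N takes it over, and within about 4 mm of a station it is drawn in. Elsewhere it slides against about 2 N and stays where left. It starts somewhere from 0 to 0.05.
- nest (a point): Centre of the nest, on the top face of the carriage plate (130 mm x, 100 mm y), 80 mm above the bench; axes as the viewer's. The flask's box body lies in it along x: 106 x 62 mm inside, fences 12 mm high. The rear (+x) fence is unbroken; at the front (-x) a 34 mm gap lets neck and cap stick out. Long sides open for the middle 70 mm. The flask's centre seats 15 mm above this point.
- grip (a point): Top centre of the carriage's black upright grip: 28 mm (x) by 12 mm (y) and 46 mm tall above the plate, standing 88 mm in front of the nest centre and 50 mm to the loading side (-y) of it. Push on its -y face, or pinch it across y.
- petri: covered round culture dish, 92 mm across, 15 mm high, origin at the centre of its underside; a bystander, leave it
- bottle: round glass bottle with a grey cap, 60 mm across, 145 mm high, origin at the centre of its underside; a bystander, leave it
- conical: conical glass flask with a foil-coloured cap, 80 mm across the foot, 125 mm high, origin at the centre of its underside; a bystander, leave it
- tipbox: grey box of pipette tips with a frosted lid, 120 x 82 x 73 mm high, origin at the centre of its underside; a bystander, leave it
- forceps: steel forceps lying flat, 155 mm long, 15 mm wide, 8 mm high, origin at the middle of the underside; a bystander, leave it
- tuberack: white rack of stoppered tubes, 75 x 200 x 104 mm high, origin at the centre of its underside; a bystander, leave it
- beaker: plain glass cup, 70 mm across, 95 mm high, origin at the centre of its underside; a bystander, leave it
Things that resemble listed ones, but are neither listed nor needed, are in the scene too. Of the things that look like the flask, the largest one is meant.

How it is judged:
By the outcome, as a careful person would: the job done as asked, in the order asked, and still so for the second after the job is handed in, with the robot touching nothing.
It also fails if it takes over 66 s, if anything falls off the work surface, if the arm or the gripper's body presses on something with over 40 N, if the wrist force passes 120 N, or if a joint passes its speed limit or range.

## Working session

There is one attempt and no reset: what is moved stays moved. The work goes in short steps, Python scripts to look and compute and a tool call to move; the robot and the scene stay as the last step left them, time stands still between calls to the robot, and variables do not carry over. Pictures are saved under pics/ and viewed, and the job is handed in when it is done.

Besides the shell and the picture viewer there is one more tool, called after "Request:" as name(argument=value, ...), one argument or row to a line, values as JSON. servo_tool: Moves the arm, as the interface text tells. Its arguments: {"type":"object","properties":{"plan":{"type":"array","items":{"type":"array","items":{"type":"number"}}},"force":{"type":"number"}},"required":["plan"]}

```bash
ls; mkdir -p pics
python3 - <<'E'
from plant import *
import cv2
o=get_obs(); print(o)
for n in ("scene","top","wrist"):
    im=get_image(n); cv2.imwrite(f"pics/{n}0.png",im["pixels"][:,:,::-1]); print(n,im["fov_y"],im["cx"],im["cy"],im["world_to_cam"].tolist() if hasattr(im["world_to_cam"],"tolist") else im["world_to_cam"], [k for k in im])
E
```

```text
pics
{'time': 0.0, 'joint_pos': array([-70.61553739,  23.94778746,  -0.59258274,  92.48509486,
         0.26896277,  63.63770416,  -3.03733688]), 'joint_vel': array([ 0.01762628,  0.0030029 ,  0.05148555, -0.05722793,  0.07116836,
        0.0004936 , -0.07666492]), 'effort': array([-1.77273629e-03, -8.64440703e+01,  6.78065736e-01, -4.34899271e+01,
        1.89535139e-02,  7.42170902e-03, -1.56667306e-04]), 'ee_pos': array([0.23158174, 0.58014367, 0.23066597]), 'tcp_rot': array([-176.69848719,   89.93080053, -108.45898958]), 'ft_force': array([-0.11202475,  0.00884229,  0.24654853]), 'moment': array([ 0.02228027,  0.01871881, -0.00064357]), 'gripper_width': 0.9986765331520947}
scene 50.12025937253998 280.47391780321607 207.3705132010473 [[0.8435597490531536, 0.536711259628829, 0.018654049560780272, -0.500006256050036], [-0.32793084896028113, 0.48728621935442024, 0.8093290423106445, 0.1263456714811614], [0.42528614846661733, -0.6888346421420102, 0.5870592199322987, -1.965647621320073], [0.0, 0.0, 0.0, 1.0]] ['pixels', 'fov_y', 'cx', 'cy', 'world_to_cam']
top 57.41992360651971 280.16563559769344 210.51563607261065 [[0.006601739024739298, -0.999944976873428, 0.008152316692146042, -0.02140910910655555], [0.9944457781596809, 0.00742137672298956, 0.10498817775312734, -0.5798501406800992], [-0.10504290238867175, 0.0074139323665162035, 0.9944400546360896, -1.3893239031222604], [0.0, 0.0, 0.0, 1.0]] ['pixels', 'fov_y', 'cx', 'cy', 'world_to_cam']
wrist 65.70646984690485 278.8757502339471 209.28727992530023 [[0.3705385805158695, 0.928815815147142, -0.0015303208282000924, -0.6239962468844524], [-0.8939533648958375, 0.35618253433633806, -0.2719951904448967, 0.034792077981415606], [-0.25208836097824255, 0.10215274722833517, 0.962297393996788, -0.37779739895116876], [0.0, 0.0, 0.0, 1.0]] ['pixels', 'fov_y', 'cx', 'cy', 'world_to_cam']
```

View pics/scene0.png

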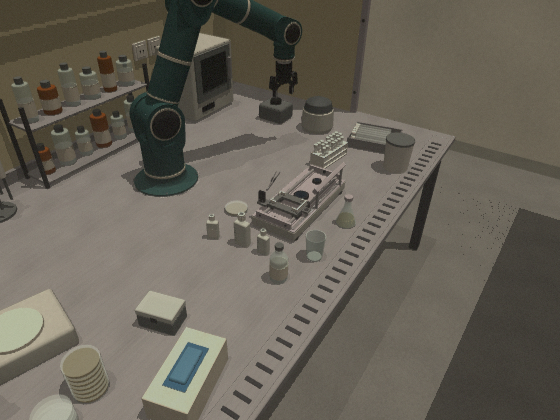

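View pics/top0.png

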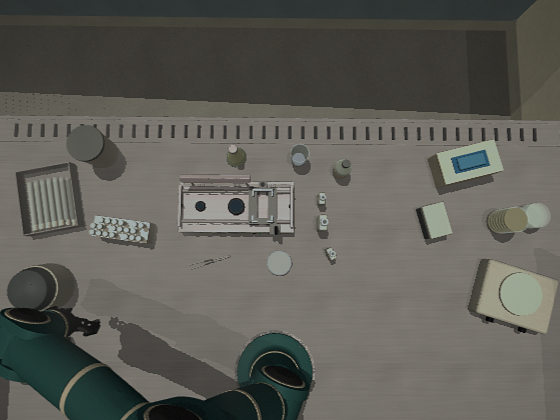

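View pics/wrist0.png

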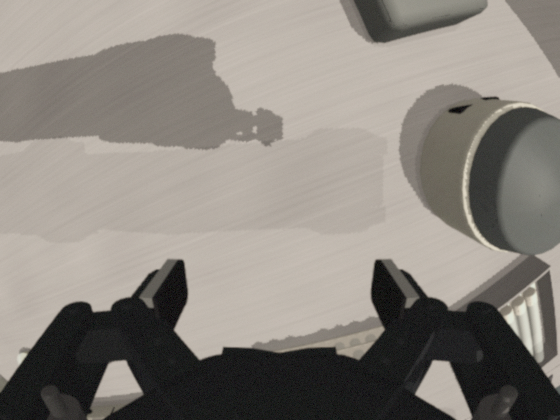

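The scene shows flask look-alikes at about (242,230), (263,242) and (212,226). In the top view they are at (323,223), (322,199) and (332,255). The one at (323,223) looks largest, so I'll crop closer to check.

```bash
cat > h.py <<'E'
import numpy as np, cv2
from plant import get_obs,get_image
def cam(n):
    im=get_image(n); T=np.array(im["world_to_cam"]); H=420
    f=H/2/np.tan(np.radians(im["fov_y"]/2))
    return dict(n=n,px=im["pixels"],f=f,cx=im["cx"],cy=im["cy"],T=T)
def proj(c,P):
    P=np.atleast_2d(P); q=P@c["T"][:3,:3].T+c["T"][:3,3]
    x,y,z=q[:,0],-q[:,1],-q[:,2]
    if c["n"]=="wrist":
        r=np.hypot(x,y); th=np.arctan2(r,z); s=c["f"]*th/np.maximum(r,1e-9)
        return np.c_[c["cx"]+s*x,c["cy"]+s*y]
    return np.c_[c["cx"]+c["f"]*x/z,c["cy"]+c["f"]*y/z]
def ray(c,uv,zp):
    u=(uv[0]-c["cx"])/c["f"]; v=(uv[1]-c["cy"])/c["f"]
    if c["n"]=="wrist":
        r=np.hypot(u,v); d=np.array([u*np.sin(r)/r,-v*np.sin(r)/r,-np.cos(r)])
    else: d=np.array([u,-v,-1.])
    R=c["T"][:3,:3]; o=-R.T@c["T"][:3,3]; d=R.T@d
    return o+d*(zp-o[2])/d[2]
def crop(c,x0,y0,w,h,s,name):
    cv2.imwrite("pics/"+name,cv2.resize(c["px"][y0:y0+h,x0:x0+w,::-1],None,fx=s,fy=s,interpolation=cv2.INTER_CUBIC))
E
python3 - <<'E'
from h import *
import pickle
t=cam("top"); s=cam("scene"); pickle.dump((t,s),open("c0.pkl","wb"))
crop(t,170,140,190,140,4,"t1.png")
crop(s,190,150,180,135,4,"s1.png")
for uv in [(323,223),(322,199),(332,255)]: print(ray(t,uv,0.1))
E
```

```text
[ 0.52968495 -0.16756399  0.1       ]
[ 0.6147028  -0.16446191  0.1       ]
[ 0.41822482 -0.19836248  0.1       ]
```

View pics/t1.png

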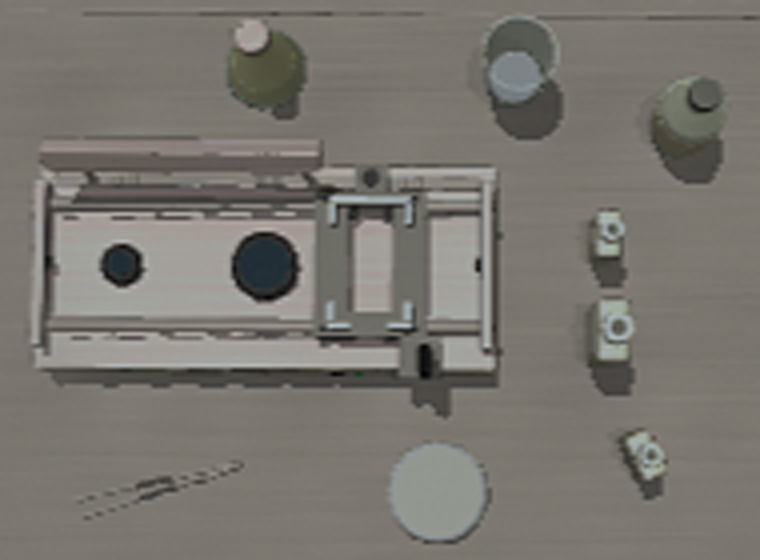

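View pics/s1.png

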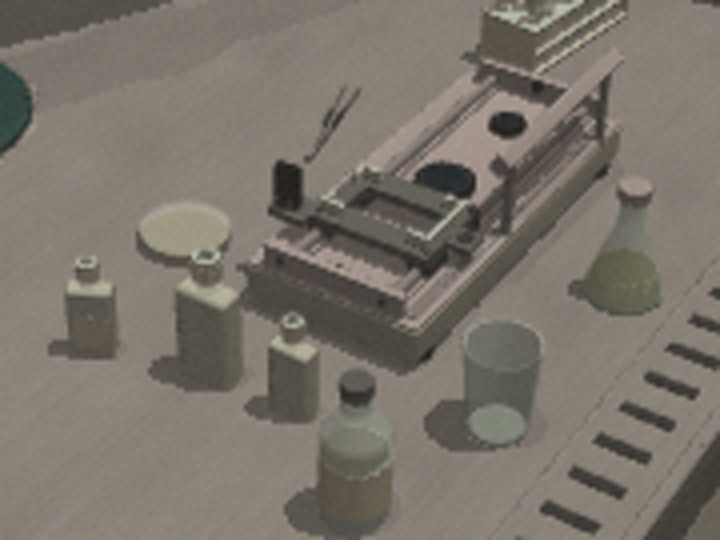

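The middle flask, top view (323,223), is clearly the largest. It has a small look-alike close on its far side and another on its near side. Next I'll enlarge the crops to get the poses.

Run:
```python
from h import *
import pickle
t,s=pickle.load(open("c0.pkl","rb"))
crop(t,300,180,56,80,7,"t2.png")
crop(s,200,205,80,60,10,"s2.png")
crop(t,245,180,60,65,9,"t3.png")
crop(s,250,180,80,65,10,"s3.png")
```

```text
(no output)
```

View pics/t2.png

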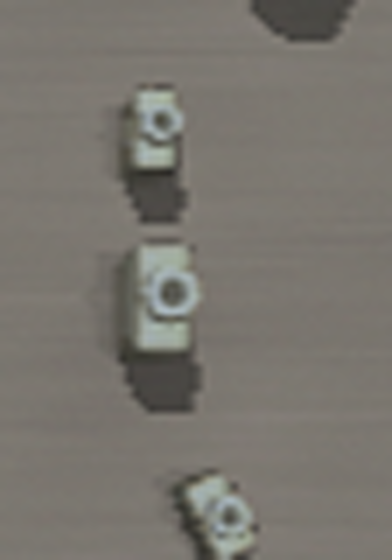

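View pics/s2.png

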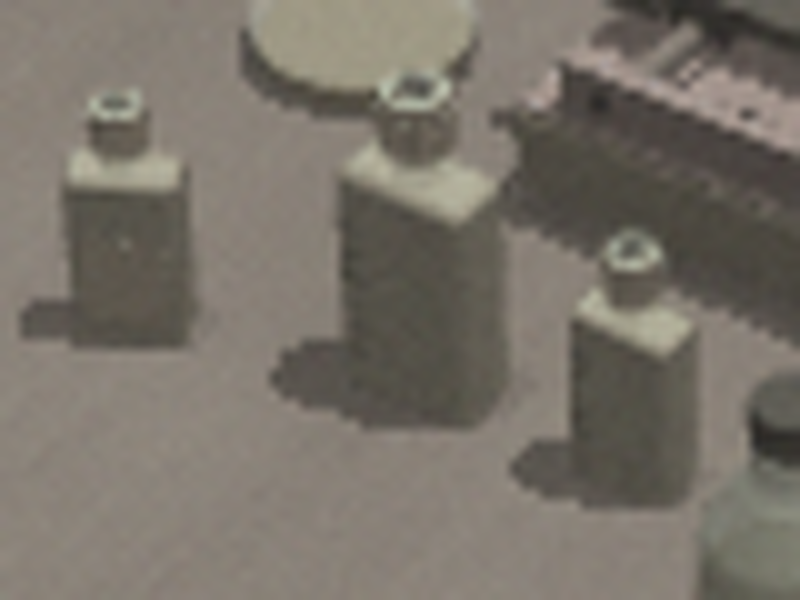

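View pics/t3.png

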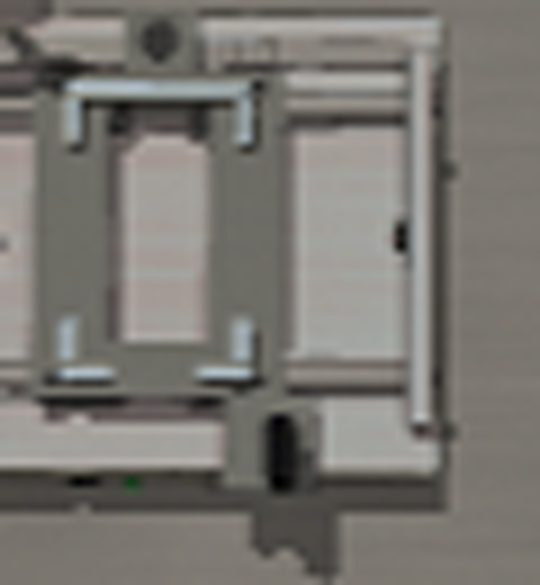

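View pics/s3.png

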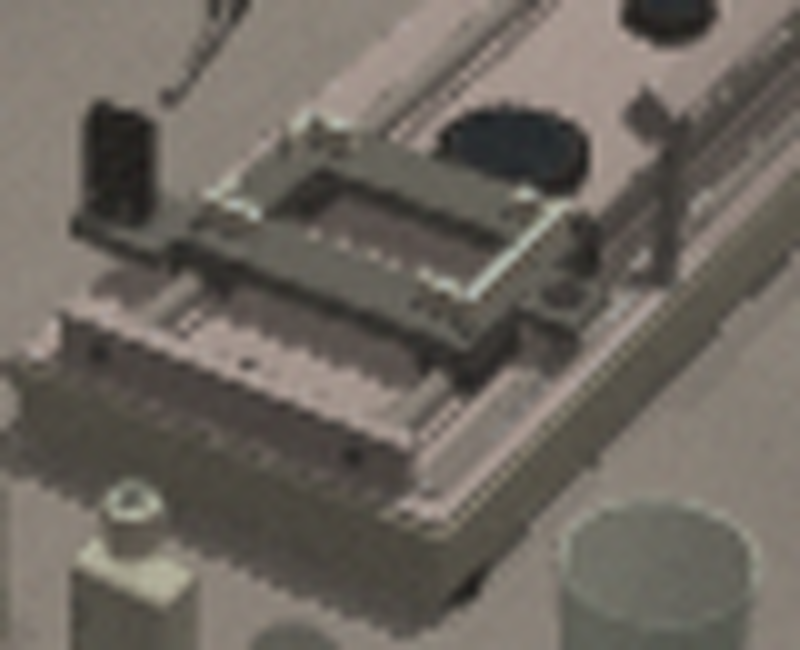

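```bash
cat >> h.py <<'E'
from scipy.spatial.transform import Rotation as Ro
def tool(o=None):
    o=o or get_obs(); return np.array(o["ee_pos"]),Ro.from_euler('xyz',o["tcp_rot"],degrees=True).as_matrix(),o
def shift(P,yawz=None):
    """P world target; yawz: wanted world heading (deg) of tool z (mod 180)"""
    p,R,o=tool(); d=R.T@(np.array(P)-p)
    h=np.degrees(np.arctan2(R[1,2],R[0,2])); t=0
    if yawz is not None:
        dh=(yawz-h+90)%180-90; t=np.radians(dh)*np.sign(R[2,0])
    print("t=%.2f tcp"%o["time"],p.round(4),"zhead %.1f"%h,"J",np.round(o["joint_pos"],1),"w %.3f"%o["gripper_width"],"F",np.round(o["ft_force"],1))
    print("shift",d.round(4),"turn %.4f"%t)
E
python3 - <<'E'
from h import *
import pickle
p,R,o=tool(); print(R.round(3))
shift([0.50,-0.17,0.33],0)
t,s=pickle.load(open("c0.pkl","rb"))
print("cap",ray(t,((173.5)/7-.5+300,(292.5)/7-.5+180),0.136))
w=np.array(cam("wrist")["T"]); print("cam pos in tool",R.T@(-w[:3,:3].T@w[:3,3]-p), "cam axes in tool (rows x,y,z)", (w[:3,:3]@R).round(3))
E
```

```text
[[-0.    -0.929  0.371]
 [-0.001  0.371  0.929]
 [-1.    -0.    -0.001]]
t=0.25 tcp [0.2317 0.5803 0.231 ] zhead 68.2 J [-70.6  23.9  -0.6  92.5   0.3  63.6  -3. ] w 0.999 F [-0.7 -0.2 -0.7]
shift [-0.0986 -0.5274 -0.5974] turn 1.1910
cap [ 0.53294185 -0.16768507  0.136     ]
cam pos in tool [-0.14132881  0.06941766 -0.00030472] cam axes in tool (rows x,y,z) [[ 0.     0.     1.   ]
 [ 0.272  0.962 -0.   ]
 [-0.962  0.272  0.   ]]
```

Request:
servo_tool(
  plan=[
    [-1, -0.08, 0, 0, 0],
    [-1, -0.08, -0.05, -0.05, 0.15],
    [-1, -0.08, -0.512, -0.56, 1.19],
    [-1, -0.08, -0.512, -0.56, 1.19],
    [-1, -0.08, -0.512, -0.56, 1.19],
    [-1, -0.08, -0.512, -0.56, 1.19],
    [-1, -0.08, -0.512, -0.56, 1.19],
    [-1, -0.08, -0.512, -0.56, 1.19],
  ],
)

```text
time: 1.3
ee_pos: [0.387, 0.1713, 0.3104]
tcp_rot: [45.3, 90.0, 45.1]
ft_force: [2.5, -0.1, 0.6]
gripper_width: 1.001
```

Run:
```python
from h import *
shift([0.53,-0.13,0.31],0)
```

```text
t=1.30 tcp [0.387  0.1713 0.3104] zhead -0.2 J [-50.3  -2.6  21.7 113.9   1.   68.5 -29.2] w 1.001 F [ 2.5 -0.1  0.6]
shift [ 3.000e-04 -3.008e-01  1.441e-01] turn -0.0036
```

Request:
servo_tool(
  plan=[
    [-1, 0, -0.06, 0.03, 0],
    [-1, 0, -0.3, 0.144, 0],
    [-1, 0, -0.3, 0.144, 0],
    [-1, 0, -0.3, 0.144, 0],
    [-1, 0, -0.3, 0.144, 0],
    [-1, 0, -0.3, 0.144, 0],
    [-1, 0, -0.3, 0.144, 0],
    [-1, 0, -0.3, 0.144, 0],
  ],
)

```text
time: 2.3
ee_pos: [0.5297, -0.1284, 0.3102]
tcp_rot: [86.0, 90.0, 85.8]
ft_force: [-0.3, 0.5, -0.7]
gripper_width: 0.996
```

Run:
```python
from h import *
import pickle
shift([0.53,-0.13,0.31],0)
c=cam("wrist"); pickle.dump(c,open("w1.pkl","wb")); crop(c,0,0,560,420,1.4,"w1.png")
```

```text
t=2.30 tcp [ 0.5297 -0.1284  0.3102] zhead -0.2 J [-24.7  14.4  42.3  99.4 -10.3  70.1  20. ] w 0.996 F [-0.3  0.5 -0.7]
shift [ 0.0002 -0.0016  0.0003] turn -0.0029
```

View pics/w1.png

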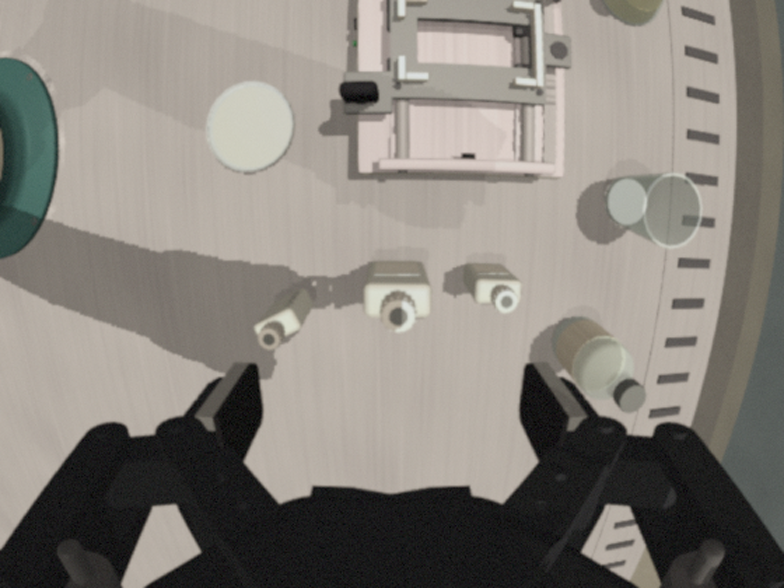

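The wrist view puts the flask at about (397,295) of the 1.4x picture, the small look-alikes at (278,325) and (495,285), and the viewer's loading end at (460,165). I'll crop for exact points.

Run:
```python
from h import *
import pickle
c=pickle.load(open("w1.pkl","rb"))
crop(c,245,175,140,75,5.7,"w1a.png")
crop(c,235,0,180,135,4.4,"w1b.png")
```

```text
(no output)
```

View pics/w1a.png

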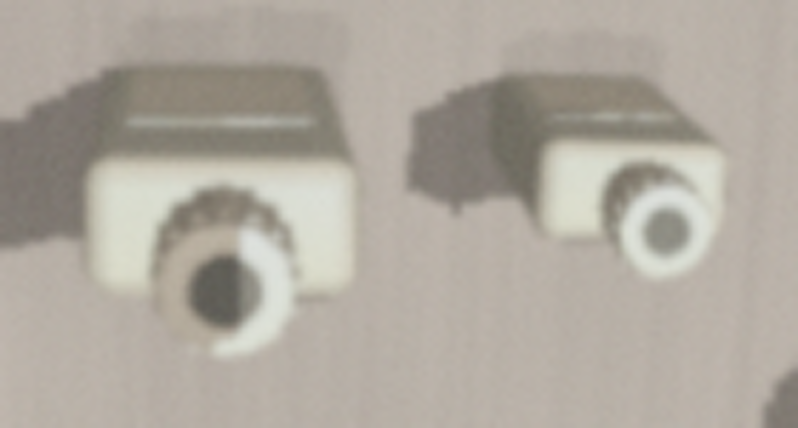

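View pics/w1b.png

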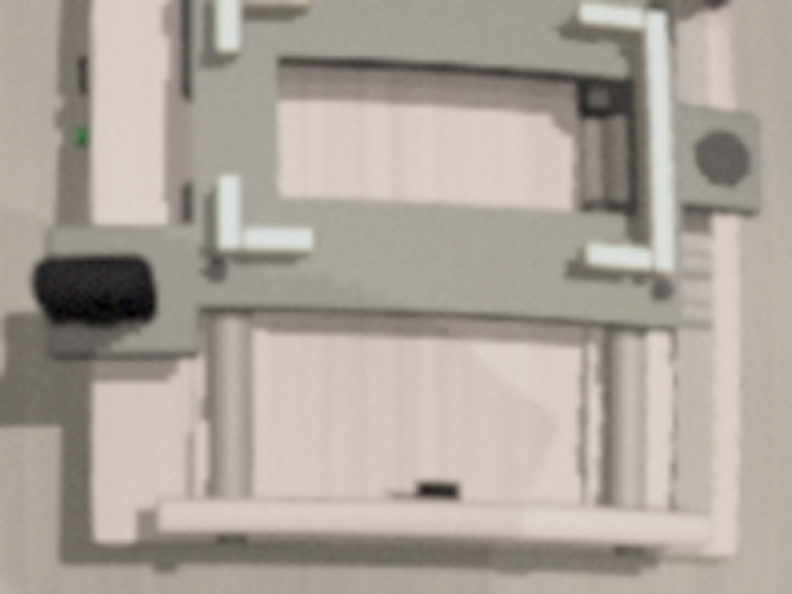

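Run:
```python
from h import *
import pickle
c=pickle.load(open("w1.pkl","rb")); t,s=pickle.load(open("c0.pkl","rb"))
def A(u,v,z): return ray(c,((u+.5)/5.7-.5+245,(v+.5)/5.7-.5+175),z).round(4)
def B(u,v,z): return ray(c,((u+.5)/4.4-.5+235,(v+.5)/4.4-.5),z).round(4)
print("cam",(-c["T"][:3,:3].T@c["T"][:3,3]).round(3))
for n,a in dict(TL=(90,158,.1),TR=(351,158,.1),BL=(92,293,.1),BR=(352,293,.1),cap=(227,292,.136),b1=(108,68,0),b2=(322,68,0)).items(): print(n,A(*a))
print("small")
for a in [(545,140,.08),(722,143,.08),(543,235,.08),(664,230,.1),(505,76,0),(640,78,0)]: print(A(*a))
print("viewer")
for n,a in dict(epL=(155,505,.078),epR=(710,515,.078),fFront_near_outer=(218,250,.092),fFrontUpper_outerLow=(218,52,.092),fFrontLower_top=(218,176,.092),nearIn_front=(280,228,.092),nearIn_rear=(615,245,.092),rearNear=(672,270,.092),rearInner=(648,200,.092),rearInnerHi=(642,40,.092),plateNearR=(675,326,.08),plateNearL=(200,307,.08)).items(): print(n,B(*a))
# top cam
def T(u,v,z): return ray(t,((u+.5)/9-.5+245,(v+.5)/9-.5+180),z).round(4)
print("top: fence")
for n,a in dict(rl=(62,82,.092),rr=(258,82,.092),fl=(55,382,.092),fr=(255,382,.092),gripTop=(282,420,.126),ep1=(420,50,.078),ep2=(420,430,.078)).items(): print(n,T(*a))
l=lambda u,v:ray(t,((u+.5)/4-.5+170,(v+.5)/4-.5+140),.063).round(4)
print("lens",l(265,265),l(122,265))
```

```text
cam [ 0.529 -0.06   0.452]
TL [ 0.5084 -0.1508  0.1   ]
TR [ 0.5596 -0.1509  0.1   ]
BL [ 0.5082 -0.1787  0.1   ]
BR [ 0.5604 -0.1789  0.1   ]
cap [ 0.5347 -0.1664  0.136 ]
b1 [ 0.5073 -0.1535  0.    ]
b2 [ 0.5605 -0.1537  0.    ]
small
[ 0.6021 -0.1522  0.08  ]
[ 0.6408 -0.1528  0.08  ]
[ 0.6027 -0.173   0.08  ]
[ 0.6238 -0.166   0.1   ]
[ 0.6068 -0.1556  0.    ]
[ 0.6418 -0.1559  0.    ]
viewer
epL [ 0.5191 -0.0534  0.078 ]
epR [ 0.6678 -0.0517  0.078 ]
fFront_near_outer [0.5352 0.0113 0.092 ]
fFrontUpper_outerLow [0.5355 0.0648 0.092 ]
fFrontLower_top [0.5353 0.0308 0.092 ]
nearIn_front [0.5506 0.0172 0.092 ]
nearIn_rear [0.6363 0.0174 0.092 ]
rearNear [0.6517 0.0121 0.092 ]
rearInner [0.6454 0.0305 0.092 ]
rearInnerHi [0.6454 0.0757 0.092 ]
plateNearR [ 0.6565 -0.001   0.08  ]
plateNearL [ 0.5308 -0.0016  0.08  ]
top: fence
rl [0.651  0.0859 0.092 ]
rr [0.6516 0.0084 0.092 ]
fl [0.532 0.087 0.092]
fr [0.5325 0.0085 0.092 ]
gripTop [ 0.5155 -0.0023  0.126 ]
ep1 [ 0.6674 -0.0562  0.078 ]
ep2 [ 0.515  -0.0568  0.078 ]
lens [0.5923 0.1433 0.063 ] [0.5913 0.2725 0.063 ]
```

Flask centre is about (0.534, -0.167), with its width along world x. The nest is about (0.593, 0.048) and the viewer yaw is about 0. That puts the carriage at roughly 0.035. I'll grip the flask high across its width, slightly behind its axis, and tip it towards -y.

Request:
servo_tool(
  plan=[
    [-0.7, 0.03, -0.03, 0.004, 0],
    [-0.7, 0.09, -0.033, 0.004, 0],
    [-0.7, 0.14, -0.033, 0.004, 0],
    [-0.7, 0.18, -0.033, 0.004, 0],
    [-0.7, 0.21, -0.033, 0.004, 0],
    [-0.7, 0.23, -0.033, 0.004, 0],
    [-0.7, 0.24, -0.033, 0.004, 0],
    [-0.7, 0.24, -0.033, 0.004, 0],
  ],
  force=20,
)

```text
time: 3.35
ee_pos: [0.5339, -0.1608, 0.0705]
tcp_rot: [67.5, 89.9, 67.4]
ft_force: [0.4, -0.0, 0.7]
gripper_width: 0.852
```

Run:
```python
from h import *
shift([0.534,-0.161,0.070],0)
c=cam("wrist"); crop(c,0,0,560,420,1.4,"w2.png")
```

```text
t=3.35 tcp [ 0.5339 -0.1608  0.0705] zhead -0.1 J [-12.8  33.3  34.1 110.  -26.1  44.5  35.8] w 0.852 F [ 0.4 -0.   0.7]
shift [ 0.0005 -0.0002  0.0001] turn -0.0022
```

View pics/w2.png

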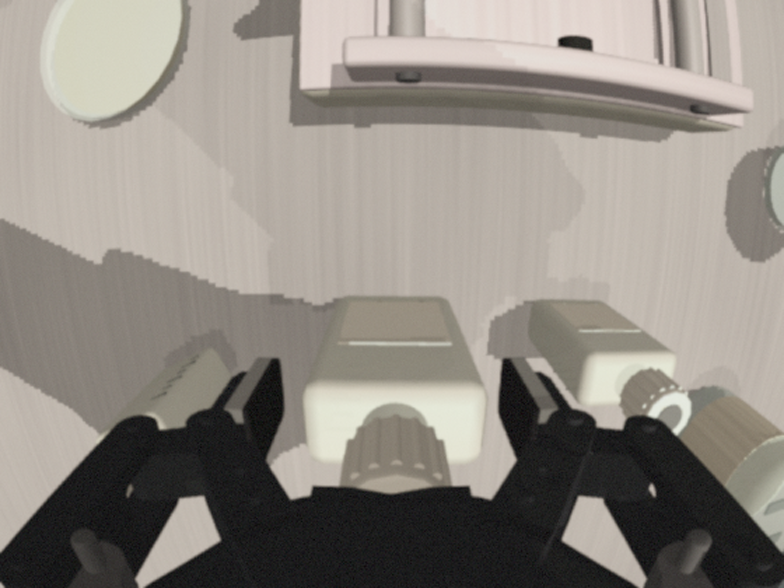

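The picture shows the flask centred between the pads (body 305–485), and the neighbours clear. Closing gently.

Request:
servo_tool(
  plan=[
    [0.0, 0, 0, 0, 0],
    [0.3, 0, 0, 0, 0],
    [0.3, 0, 0, 0, 0],
    [0.3, 0, 0, 0, 0],
    [0.3, 0, 0, 0, 0],
    [0.3, 0, 0, 0, 0],
    [0.3, 0, 0, 0, 0],
    [0.3, 0, 0, 0, 0],
  ],
  force=20,
)

```text
time: 4.4
ee_pos: [0.5347, -0.1611, 0.0719]
tcp_rot: [18.2, 89.8, 18.1]
ft_force: [-0.9, 0.7, 8.5]
gripper_width: 0.649
```

Run:
```python
from h import *
shift([0.534,-0.161,0.070],0)
# arc: shifts in tool (dx=down, dy=+Y)
a,L=0.020+0.001,0.089
for f in range(0,91,5):
    r=np.radians(f); print(f,"dx %.4f dy %.4f"%(-(L*np.cos(r)+a*np.sin(r)-L), a*np.cos(r)-L*np.sin(r)-a))
c=cam("wrist"); crop(c,100,150,360,270,2,"w3.png")
```

```text
t=4.40 tcp [ 0.5347 -0.1611  0.0719] zhead -0.1 J [-12.8  33.2  34.1 110.  -26.1  44.5  35.8] w 0.649 F [-0.9  0.7  8.5]
shift [ 0.0019  0.0001 -0.0007] turn -0.0022
0 dx -0.0000 dy 0.0000
5 dx -0.0015 dy -0.0078
10 dx -0.0023 dy -0.0158
15 dx -0.0024 dy -0.0238
20 dx -0.0018 dy -0.0317
25 dx -0.0005 dy -0.0396
30 dx 0.0014 dy -0.0473
35 dx 0.0041 dy -0.0548
40 dx 0.0073 dy -0.0621
45 dx 0.0112 dy -0.0691
50 dx 0.0157 dy -0.0757
55 dx 0.0207 dy -0.0819
60 dx 0.0263 dy -0.0876
65 dx 0.0324 dy -0.0928
70 dx 0.0388 dy -0.0975
75 dx 0.0457 dy -0.1015
80 dx 0.0529 dy -0.1050
85 dx 0.0603 dy -0.1078
90 dx 0.0680 dy -0.1100
```

View pics/w3.png

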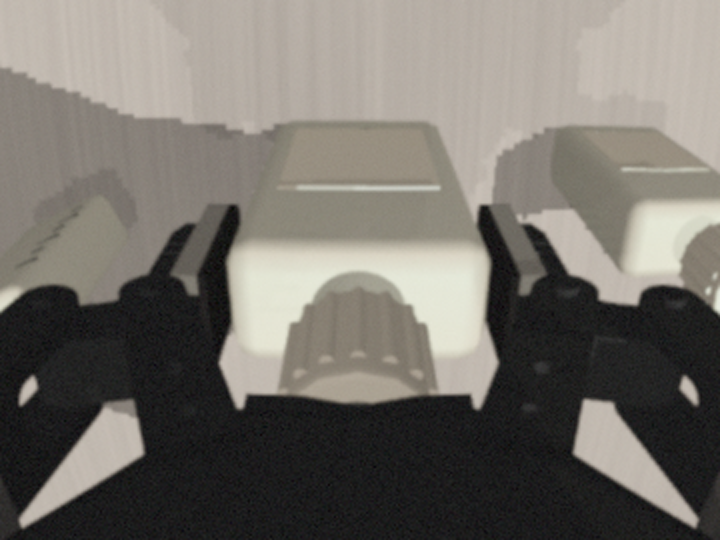

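The flask is gripped, body at 235–485 in the picture. The closing pads press it down with about 8 N, which helps pin the base edge. Starting the tip.

Request:
servo_tool(
  plan=[
    [0.3, 0.001, -0.004, 0, 0],
    [0.3, 0.0, -0.008, 0, 0],
    [0.3, -0.0005, -0.012, 0, 0],
    [0.3, -0.001, -0.016, 0, 0],
    [0.3, -0.001, -0.02, 0, 0],
    [0.3, -0.001, -0.024, 0, 0],
    [0.3, -0.0005, -0.028, 0, 0],
    [0.3, 0, -0.032, 0, 0],
  ],
  force=20,
)

```text
time: 5.45
ee_pos: [0.5347, -0.1931, 0.072]
tcp_rot: [26.6, 89.8, 26.5]
ft_force: [-3.4, 4.7, 15.3]
gripper_width: 0.653
```

Run:
```python
from h import *
shift([0.534,-0.161,0.070],0)
c=cam("wrist"); crop(c,100,150,360,270,2,"w4.png")
c=cam("scene"); crop(c,190,195,100,75,7,"s4.png")
```

```text
t=5.45 tcp [ 0.5347 -0.1931  0.072 ] zhead -0.1 J [ -9.3  34.   34.  108.5 -26.3  45.3  38.9] w 0.653 F [-3.4  4.7 15.3]
shift [ 0.002   0.0321 -0.0008] turn -0.0021
```

View pics/w4.png

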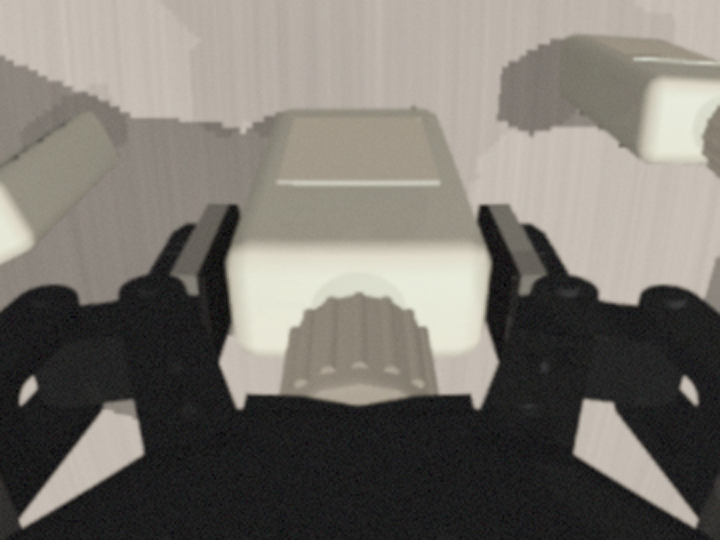

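View pics/s4.png

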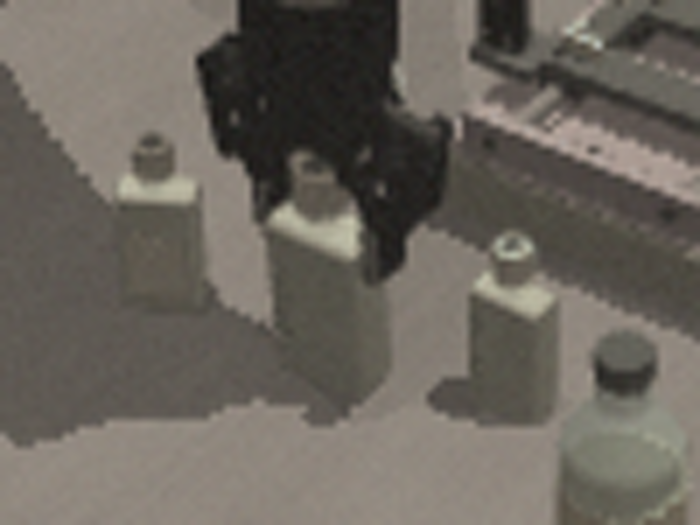

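The flask mostly slid 32 mm instead of tipping: the pads' torsion is too strong against base friction of about 0.3. I'll release, re-measure, and hold only the rim of the cap. That gives a small torsion patch and a long lever, so the flask can pivot.

Request:
servo_tool(
  plan=[
    [-0.4, 0, 0, 0, 0],
    [-0.7, 0, 0, 0, 0],
    [-0.7, 0, 0, 0, 0],
    [-0.7, -0.02, 0, 0, 0],
    [-0.7, -0.06, 0, 0, 0],
    [-0.7, -0.1, 0.02, 0, 0],
    [-0.7, -0.13, 0.03, 0, 0],
    [-0.7, -0.13, 0.03, 0, 0],
  ],
  force=20,
)

```text
time: 6.55
ee_pos: [0.5356, -0.1633, 0.2052]
tcp_rot: [7.3, 89.6, 7.2]
ft_force: [0.1, 0.6, -0.2]
gripper_width: 0.849
```

Run:
```python
from h import *
import pickle
shift([0.534,-0.161,0.070],0)
c=cam("wrist"); pickle.dump(c,open("w5.pkl","wb")); crop(c,100,130,360,270,2.2,"w5.png")
```

```text
t=6.55 tcp [ 0.5356 -0.1633  0.2052] zhead -0.1 J [-18.3  22.6  40.7 104.8 -17.3  58.5  29.2] w 0.849 F [ 0.1  0.6 -0.2]
shift [ 0.1352  0.0021 -0.0026] turn -0.0015
```

View pics/w5.png

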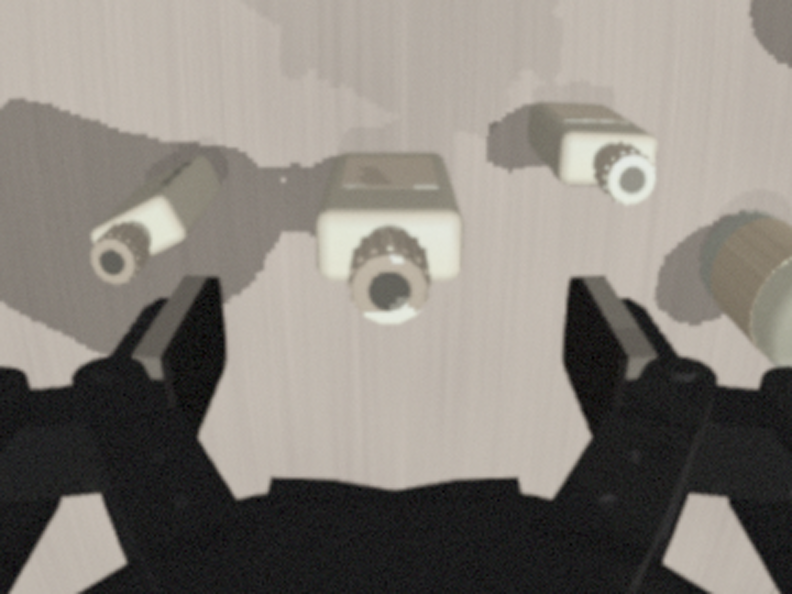

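Run:
```python
from h import *
import pickle
c=pickle.load(open("w5.pkl","rb"))
def A(u,v,z): return ray(c,((u+.5)/2.2-.5+100,(v+.5)/2.2-.5+130),z).round(4)
for n,a in dict(TL=(320,208,.1),TR=(462,208,.1),BL=(320,278,.1),BR=(460,278,.1),cap=(389,289,.136),b1=(345,153,0),b2=(441,153,0)).items(): print(n,A(*a))
```

```text
TL [ 0.5087 -0.1765  0.1   ]
TR [ 0.5604 -0.1767  0.1   ]
BL [ 0.5077 -0.2044  0.1   ]
BR [ 0.5605 -0.2046  0.1   ]
cap [ 0.5338 -0.1922  0.136 ]
b1 [ 0.5119 -0.1808  0.    ]
b2 [ 0.5598 -0.1809  0.    ]
```

The flask is standing upright again at about (0.5345, -0.1925). Going to the cap's top rim.

Request:
servo_tool(
  plan=[
    [-0.5, 0.02, -0.02, -0.001, 0],
    [-0.3, 0.045, -0.029, -0.001, 0],
    [-0.2, 0.065, -0.029, -0.001, 0],
    [-0.2, 0.079, -0.029, -0.001, 0],
    [0.2, 0.079, -0.029, -0.001, 0],
    [0.6, 0.079, -0.029, -0.001, 0],
    [0.6, 0.079, -0.029, -0.001, 0],
    [0.6, 0.079, -0.029, -0.001, 0],
  ],
  force=20,
)

```text
time: 7.6
ee_pos: [0.5345, -0.1923, 0.125]
tcp_rot: [9.8, 89.7, 9.7]
ft_force: [0.1, 0.3, -1.2]
gripper_width: 0.293
```

Run:
```python
from h import *
shift([0.5345,-0.1925,0.126],0)
c=cam("wrist"); crop(c,100,150,360,270,2,"w6.png")
a,L=0.015,0.1325
for f in range(0,91,5):
    r=np.radians(f); print(f,"dx %.4f dy %.4f"%(-(L*np.cos(r)+a*np.sin(r)-L), a*np.cos(r)-L*np.sin(r)-a))
```

```text
t=7.60 tcp [ 0.5345 -0.1923  0.125 ] zhead -0.1 J [-12.   29.6  37.3 107.2 -23.1  50.5  36.5] w 0.293 F [ 0.1  0.3 -1.2]
shift [-0.001  -0.0002  0.0001] turn -0.0017
0 dx -0.0000 dy 0.0000
5 dx -0.0008 dy -0.0116
10 dx -0.0006 dy -0.0232
15 dx 0.0006 dy -0.0348
20 dx 0.0029 dy -0.0462
25 dx 0.0061 dy -0.0574
30 dx 0.0103 dy -0.0683
35 dx 0.0154 dy -0.0787
40 dx 0.0214 dy -0.0887
45 dx 0.0282 dy -0.0981
50 dx 0.0358 dy -0.1069
55 dx 0.0442 dy -0.1149
60 dx 0.0533 dy -0.1222
65 dx 0.0629 dy -0.1287
70 dx 0.0731 dy -0.1344
75 dx 0.0837 dy -0.1391
80 dx 0.0947 dy -0.1429
85 dx 0.1060 dy -0.1457
90 dx 0.1175 dy -0.1475
```

View pics/w6.png

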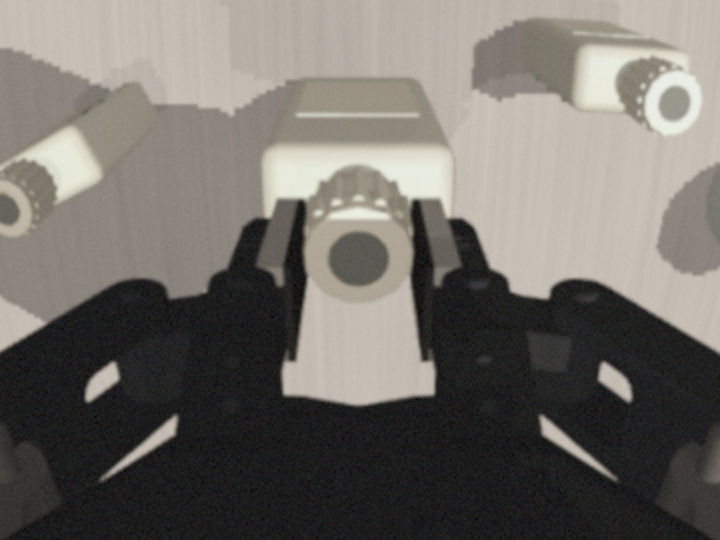

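The cap rim is held between the pad tips (305–410, row 250). Tipping along the arc with a slight press.

Request:
servo_tool(
  plan=[
    [0.6, 0.001, -0.004, 0, 0],
    [0.6, 0.001, -0.01, 0, 0],
    [0.6, 0.001, -0.017, 0, 0],
    [0.6, 0.001, -0.023, 0, 0],
    [0.6, 0.0015, -0.029, 0, 0],
    [0.6, 0.002, -0.035, 0, 0],
    [0.6, 0.003, -0.04, 0, 0],
    [0.6, 0.0045, -0.046, 0, 0],
  ],
  force=20,
)

```text
time: 8.65
ee_pos: [0.5345, -0.2388, 0.1206]
tcp_rot: [6.8, 89.6, 6.7]
ft_force: [-0.5, 0.7, 6.2]
gripper_width: 0.291
```

Run:
```python
from h import *
shift([0.5345,-0.1925,0.126],0)
c=cam("wrist"); crop(c,100,150,360,270,2,"w7.png")
c=cam("scene"); crop(c,190,195,100,75,7,"s7.png")
```

```text
t=8.65 tcp [ 0.5345 -0.2388  0.1206] zhead -0.1 J [ -6.7  31.6  36.8 104.9 -24.   51.2  41.3] w 0.291 F [-0.5  0.7  6.2]
shift [-0.0054  0.0463 -0.0001] turn -0.0018
```

View pics/w7.png

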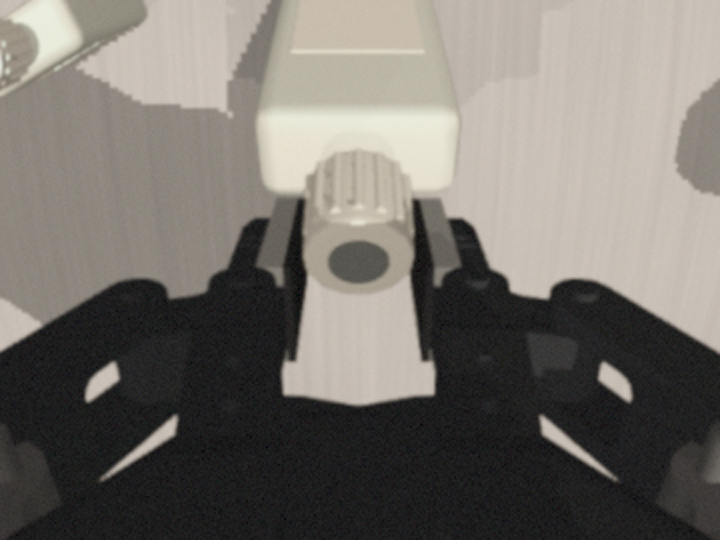

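View pics/s7.png

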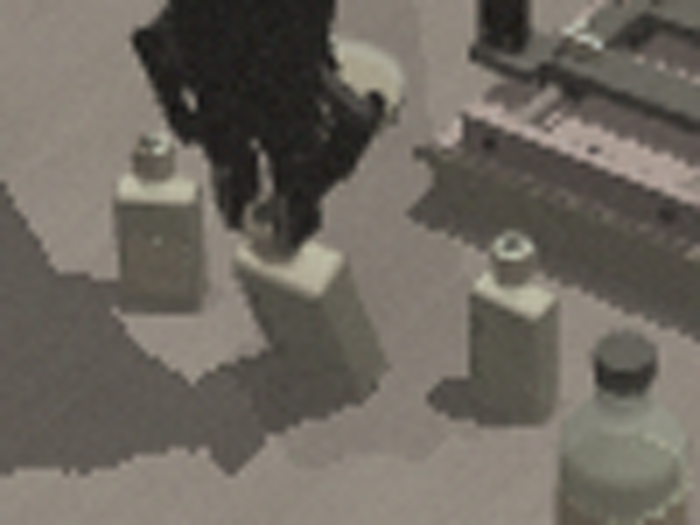

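It works: the scene view shows the flask tilted about 20° around its base edge. Continuing to about 60°.

Request:
servo_tool(
  plan=[
    [0.6, 0.004, -0.011, 0, 0],
    [0.6, 0.008, -0.022, 0, 0],
    [0.6, 0.0135, -0.0325, 0, 0],
    [0.6, 0.0195, -0.0425, 0, 0],
    [0.6, 0.026, -0.052, 0, 0],
    [0.6, 0.034, -0.061, 0, 0],
    [0.6, 0.042, -0.069, 0, 0],
    [0.6, 0.051, -0.076, 0, 0],
  ],
  force=20,
)

```text
time: 9.75
ee_pos: [0.5343, -0.3158, 0.0688]
tcp_rot: [3.6, 89.6, 3.5]
ft_force: [0.4, -3.2, 3.3]
gripper_width: 0.289
```

Run:
```python
from h import *
shift([0.5345,-0.1925,0.126],0)
c=cam("wrist"); crop(c,100,100,360,270,2,"w8.png")
c=cam("scene"); crop(c,190,195,100,75,7,"s8.png")
```

```text
t=9.75 tcp [ 0.5343 -0.3158  0.0688] zhead -0.2 J [  3.3  38.7  33.8 101.  -27.9  48.6  49.9] w 0.289 F [ 0.4 -3.2  3.3]
shift [-0.0571  0.1233  0.0002] turn -0.0028
```

View pics/s8.png

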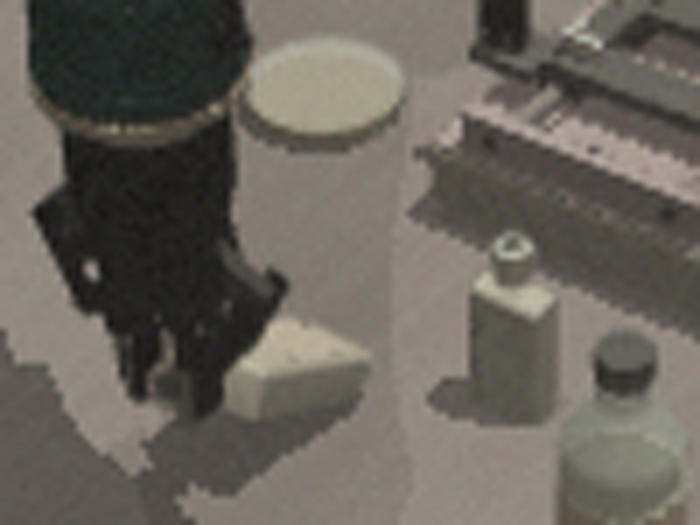

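View pics/w8.png

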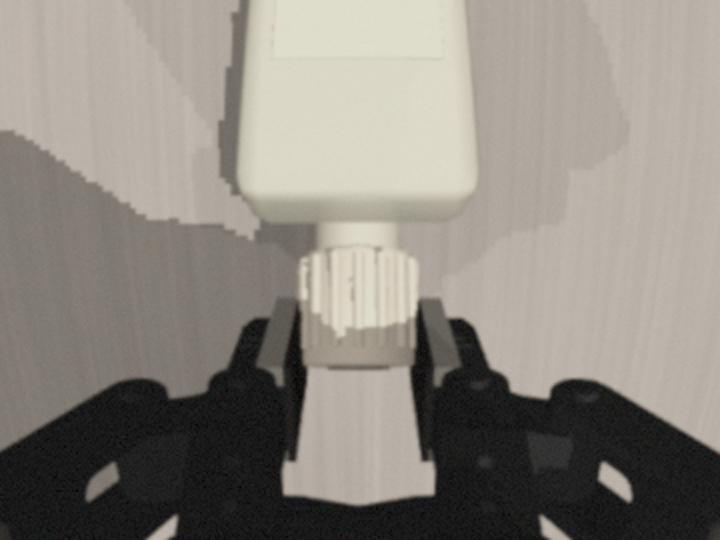

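Now about 60°. Continuing to near flat, then slowing.

Request:
servo_tool(
  plan=[
    [0.6, 0.0096, -0.0065, 0, 0],
    [0.6, 0.02, -0.012, 0, 0],
    [0.6, 0.0305, -0.017, 0, 0],
    [0.6, 0.0415, -0.021, 0, 0],
    [0.6, 0.048, -0.023, 0, 0],
    [0.6, 0.053, -0.024, 0, 0],
    [0.6, 0.057, -0.025, 0, 0],
    [0.6, 0.059, -0.025, 0, 0],
  ],
  force=20,
)

```text
time: 10.85
ee_pos: [0.534, -0.3407, 0.0091]
tcp_rot: [8.3, 89.7, 8.1]
ft_force: [0.9, -0.2, 1.5]
gripper_width: 0.29
```

Run:
```python
from h import *
shift([0.5345,-0.1925,0.126],0)
c=cam("wrist"); crop(c,100,100,360,270,2,"w9.png")
c=cam("scene"); crop(c,190,195,100,75,7,"s9.png")
```

```text
t=10.85 tcp [ 0.534  -0.3407  0.0091] zhead -0.2 J [  7.9  44.5  30.6  99.7 -31.1  44.3  53.9] w 0.290 F [ 0.9 -0.2  1.5]
shift [-0.1167  0.1483  0.0005] turn -0.0035
```

View pics/s9.png

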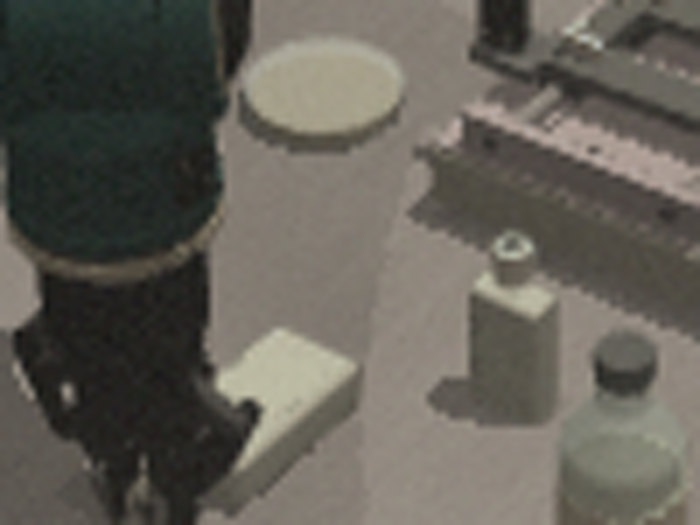

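View pics/w9.png

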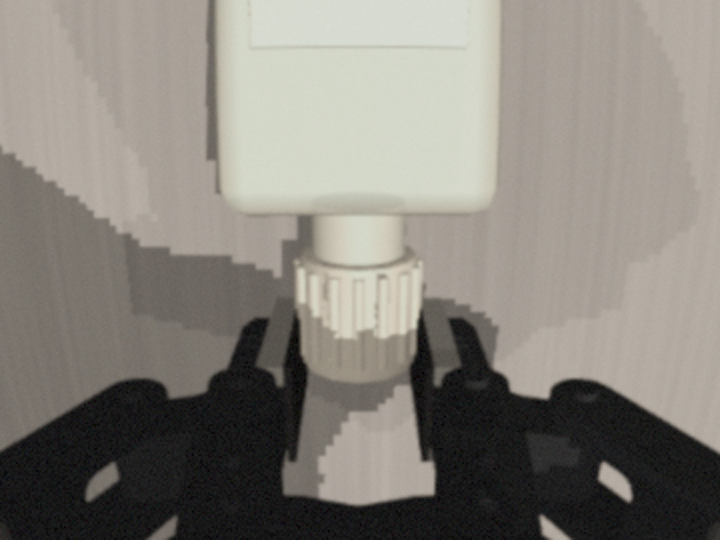

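Almost flat. Lowering the last bit, then releasing and rising.

Request:
servo_tool(
  plan=[
    [0.6, 0.0015, 0, 0, 0],
    [0.6, 0.003, 0, 0, 0],
    [0.6, 0.003, 0, 0, 0],
    [0.3, 0.002, 0, 0, 0],
    [0.1, 0.001, 0, 0, 0],
    [0.1, 0.001, 0, 0, 0],
    [0.1, 0.0, 0, 0, 0],
    [0.1, -0.01, 0, 0, 0],
  ],
  force=20,
)

```text
time: 11.95
ee_pos: [0.5336, -0.3404, 0.0191]
tcp_rot: [17.8, 89.8, 17.6]
ft_force: [0.2, 0.3, 1.2]
gripper_width: 0.451
```

Run:
```python
from h import *
shift([0.534,-0.27,0.16],0)
```

```text
t=11.95 tcp [ 0.5336 -0.3404  0.0191] zhead -0.2 J [  7.5  43.7  31.2  99.7 -30.5  45.2  53.5] w 0.451 F [0.2 0.3 1.2]
shift [-0.1408  0.0706  0.0007] turn -0.0035
```

Request:
servo_tool(
  plan=[
    [0.1, -0.03, 0, 0, 0],
    [0.0, -0.08, 0, 0, 0],
    [-0.4, -0.12, 0.05, 0, 0],
    [-0.7, -0.15, 0.1, 0, 0],
    [-0.7, -0.16, 0.12, 0, 0],
    [-0.7, -0.16, 0.12, 0, 0],
    [-0.7, -0.16, 0.12, 0, 0],
    [-0.7, -0.16, 0.12, 0, 0],
  ],
)

```text
time: 12.95
ee_pos: [0.5329, -0.2218, 0.1789]
tcp_rot: [15.8, 89.8, 15.5]
ft_force: [0.3, 0.1, -0.5]
gripper_width: 0.852
```

Run:
```python
from h import *
import pickle
shift([0.534,-0.257,0.16],0)
c=cam("wrist"); pickle.dump(c,open("w10.pkl","wb")); crop(c,130,100,290,200,2.7,"w10.png")
```

```text
t=12.95 tcp [ 0.5329 -0.2218  0.1789] zhead -0.3 J [-10.9  26.6  39.7 103.5 -20.1  56.9  36.6] w 0.852 F [ 0.3  0.1 -0.5]
shift [ 0.0189 -0.0352  0.0012] turn -0.0052
```

View pics/w10.png

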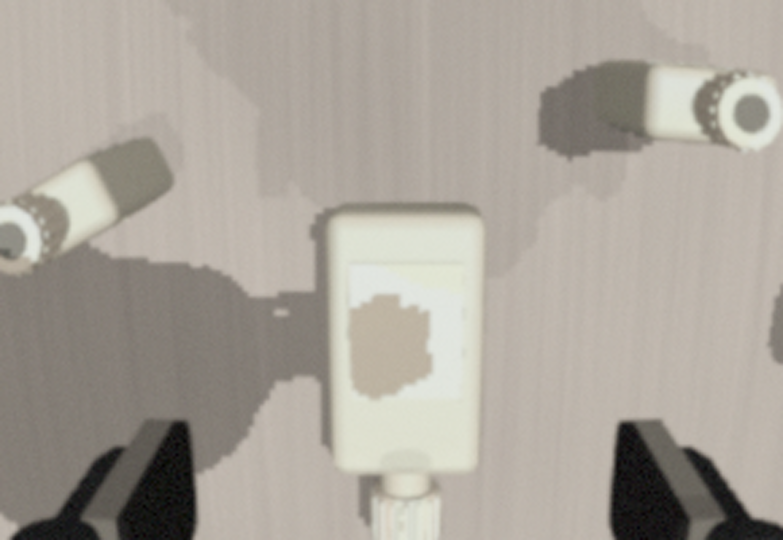

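The flask lies flat and free: body 328–484 by 208–472, cap downwards in the picture (towards -y), neighbours undisturbed.

Run:
```python
from h import *
import pickle
c=pickle.load(open("w10.pkl","rb"))
def A(u,v,z): return ray(c,((u+.5)/2.7-.5+130,(v+.5)/2.7-.5+100),z).round(4)
for n,a in dict(TL=(328,208,.028),TR=(484,208,.028),BL=(333,472,.028),BR=(479,472,.028),ml=(330,340,.028),mr=(482,340,.028)).items(): print(n,A(*a))
```

```text
TL [ 0.5076 -0.2045  0.028 ]
TR [ 0.5604 -0.2047  0.028 ]
BL [ 0.5064 -0.3035  0.028 ]
BR [ 0.5608 -0.3039  0.028 ]
ml [ 0.507  -0.2515  0.028 ]
mr [ 0.5605 -0.2518  0.028 ]
```

Request:
servo_tool(
  plan=[
    [-0.7, 0.03, -0.025, 0.001, 0],
    [-0.7, 0.08, -0.0325, 0.001, 0],
    [-0.7, 0.12, -0.0325, 0.001, 0],
    [-0.7, 0.15, -0.0325, 0.001, 0],
    [-0.7, 0.168, -0.0325, 0.001, 0],
    [-0.7, 0.174, -0.0325, 0.001, 0],
    [-0.7, 0.174, -0.0325, 0.001, 0],
    [-0.7, 0.174, -0.0325, 0.001, 0],
  ],
)

```text
time: 14.0
ee_pos: [0.5349, -0.2543, 0.0058]
tcp_rot: [6.4, 89.7, 6.1]
ft_force: [0.8, 0.6, -0.2]
gripper_width: 0.849
```

Run:
```python
from h import *
import pickle
shift([0.5338,-0.2542,0.005],0)
c=cam("wrist"); crop(c,100,100,360,270,2,"w11.png")
```

```text
t=14.00 tcp [ 0.5349 -0.2543  0.0058] zhead -0.3 J [ -0.4  41.7  30.6 106.  -31.5  40.7  47.9] w 0.849 F [ 0.8  0.6 -0.2]
shift [ 0.0008  0.0001 -0.0011] turn -0.0049
```

View pics/w11.png

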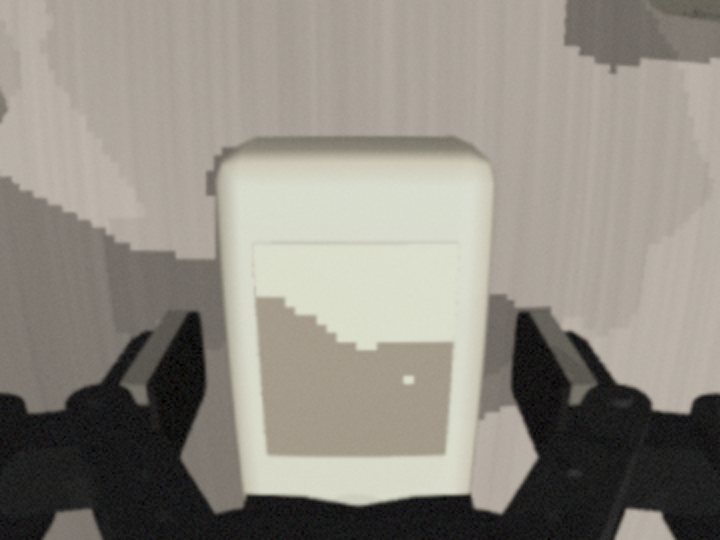

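Straddled properly: the body at 220–492 sits between the pads. Closing at 30 N.

Request:
servo_tool(
  plan=[
    [-0.2, 0, 0, -0.001, 0],
    [0.3, 0, 0, -0.001, 0],
    [0.3, 0, 0, -0.001, 0],
    [0.3, 0, 0, -0.001, 0],
    [0.3, 0, 0, -0.001, 0],
    [0.3, -0.003, 0, -0.001, 0],
    [0.3, -0.015, 0, -0.001, 0],
    [0.3, -0.03, 0, -0.001, 0],
  ],
  force=30,
)

```text
time: 15.05
ee_pos: [0.5337, -0.2543, 0.0367]
tcp_rot: [6.1, 89.8, 5.8]
ft_force: [-0.7, -1.1, -0.5]
gripper_width: 0.65
```

Run:
```python
from h import *
import pickle
shift([0.56,-0.08,0.26],-90)
c=cam("wrist"); pickle.dump(c,open("w12.pkl","wb")); crop(c,100,100,360,270,2,"w12.png")
```

```text
t=15.05 tcp [ 0.5337 -0.2543  0.0367] zhead -0.3 J [ -1.8  39.   32.5 105.9 -29.6  43.5  46.6] w 0.650 F [-0.7 -1.1 -0.5]
shift [-0.2231  0.1745  0.0264] turn 1.5657
```

View pics/w12.png

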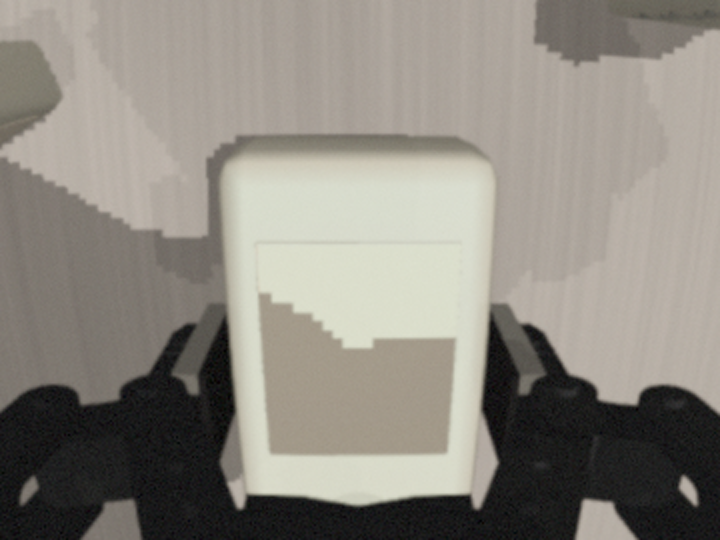

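Lifted cleanly. Raising, turning the cap towards the robot and moving beside the carriage to look again.

Request:
servo_tool(
  plan=[
    [0.3, -0.05, 0, 0, 0],
    [0.3, -0.11, 0.01, 0, 0.15],
    [0.3, -0.165, 0.04, 0.01, 0.34],
    [0.3, -0.165, 0.08, 0.02, 0.53],
    [0.3, -0.165, 0.12, 0.03, 0.71],
    [0.3, -0.165, 0.16, 0.04, 0.9],
    [0.3, -0.165, 0.19, 0.05, 1.08],
    [0.3, -0.165, 0.2, 0.05, 1.26],
  ],
  force=30,
)

```text
time: 16.1
ee_pos: [0.5851, -0.0525, 0.2043]
tcp_rot: [75.9, 89.6, 3.2]
ft_force: [-1.8, 0.1, -1.5]
gripper_width: 0.644
```

Run:
```python
from h import *
shift([0.585,-0.05,0.20],-90)
```

```text
t=16.10 tcp [ 0.5851 -0.0525  0.2043] zhead -72.7 J [-39.9  32.4  58.1 101.3 -30.7  63.4 -44.2] w 0.644 F [-1.8  0.1 -1.5]
shift [ 0.0043  0.0007 -0.0024] turn 0.3027
```

Request:
servo_tool(
  plan=[
    [0.3, 0, 0, 0, 0.15],
    [0.3, 0, 0, 0, 0.3],
    [0.3, 0, 0, 0, 0.303],
    [0.3, 0, 0, 0, 0.303],
    [0.3, 0, 0, 0, 0.303],
    [0.3, 0, 0, 0, 0.303],
    [0.3, 0, 0, 0, 0.303],
    [0.3, 0, 0, 0, 0.303],
  ],
  force=30,
)

```text
time: 17.1
ee_pos: [0.5851, -0.0525, 0.2043]
tcp_rot: [93.5, 89.6, 3.5]
ft_force: [0.4, -0.6, -0.8]
gripper_width: 0.645
```

Run:
```python
from h import *
import pickle
shift([0.593,0.048,0.15],-90)
c=cam("wrist"); pickle.dump(c,open("w13.pkl","wb")); crop(c,0,0,560,420,1.4,"w13.png")
crop(c,0,60,260,195,3,"w13b.png")
c=cam("top"); crop(c,240,170,80,70,8,"t13.png")
```

```text
t=17.10 tcp [ 0.5851 -0.0525  0.2043] zhead -90.0 J [-42.1  34.6  62.3 101.3 -33.9  64.8 -58.9] w 0.645 F [ 0.4 -0.6 -0.8]
shift [ 0.0544  0.0075 -0.1005] turn -0.0001
```

View pics/w13.png

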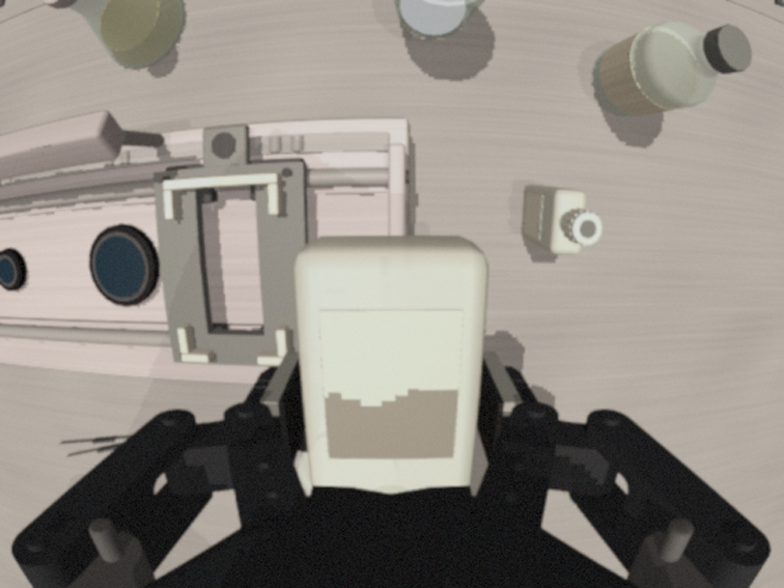

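View pics/w13b.png

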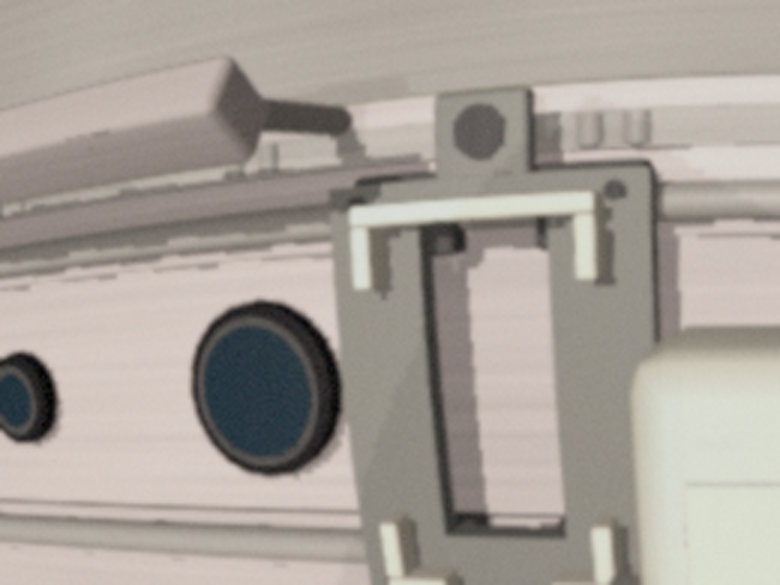

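Run:
```python
from h import *
import pickle
c=pickle.load(open("w13.pkl","rb"))
crop(c,105,105,120,165,4.8,"w13c.png")
```

```text
(no output)
```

View pics/w13c.png

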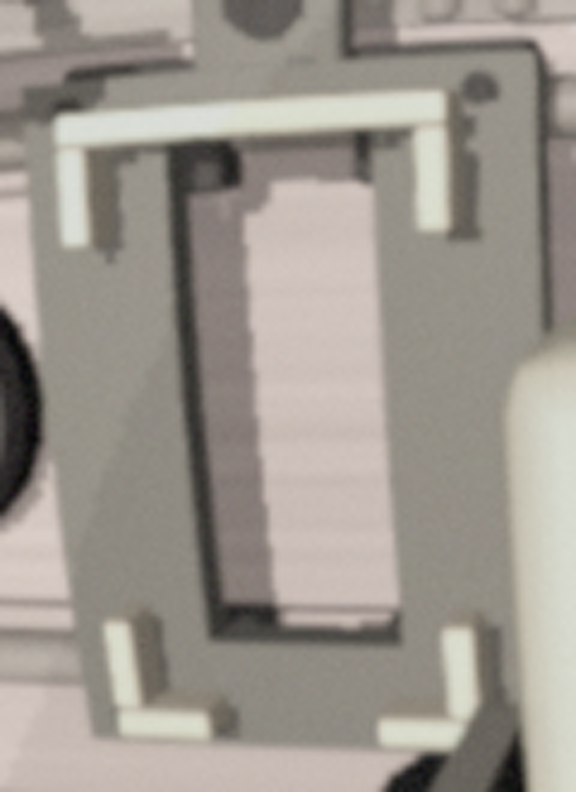

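View pics/t13.png

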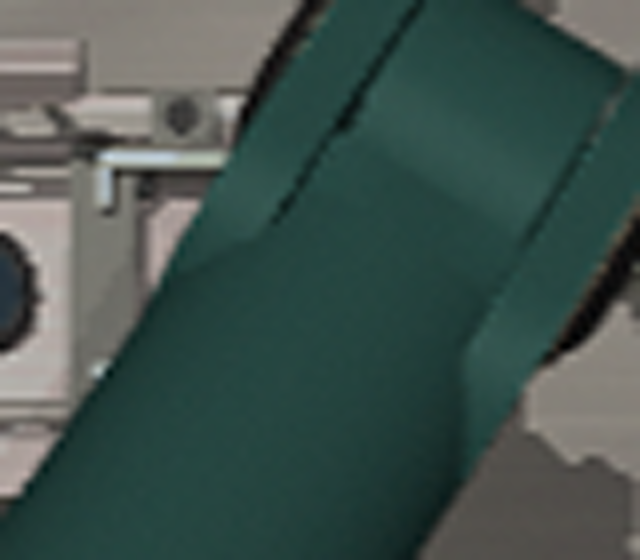

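Run:
```python
from h import *
import pickle
c=pickle.load(open("w13.pkl","rb"))
def A(u,v,z=.092): return ray(c,((u+.5)/4.8-.5+105,(v+.5)/4.8-.5+105),z).round(4)
for n,a in dict(rTL=(57,118),rTR=(448,95),Rlo_out=(450,230),Rlo_in=(418,230),Llo_out=(63,247),Llo_in=(88,245),fLcorner=(122,738),fLend=(213,735),fRend=(380,743),Lup_out=(107,620),Lup_in=(132,620),Rup_in=(446,628),Rup_out=(474,628)).items(): print(n,A(*a))
print("plate",A(32,122,.08),A(540,45,.08),A(95,735,.08))
print("lens",ray(c,(268/3,387/3+60),.063))
# held flask: far (base) top edge; z = tcp+? 
def W(u,v,z): return ray(c,(u/1.4,v/1.4),z).round(4)
zt=.2043-.0058+.030-.0015
print("held",W(297,245,zt),W(485,245,zt),W(305,400,zt),W(482,400,zt))
c2=pickle.load(open("w12.pkl","rb")); p=np.array([.5337,-.2543,.0367])
```

```text
rTL [0.6525 0.0841 0.092 ]
rTR [0.6519 0.0111 0.092 ]
Rlo_out [0.6294 0.0115 0.092 ]
Rlo_in [0.6296 0.017  0.092 ]
Llo_out [0.6295 0.0844 0.092 ]
Llo_in [0.6296 0.0792 0.092 ]
fLcorner [0.5356 0.0844 0.092 ]
fLend [0.5371 0.0646 0.092 ]
fRend [0.5368 0.031  0.092 ]
Lup_out [0.5597 0.0836 0.092 ]
Lup_in [0.5598 0.0782 0.092 ]
Rup_in [0.5595 0.0164 0.092 ]
Rup_out [0.5595 0.0112 0.092 ]
plate [0.6522 0.0961 0.08  ] [ 0.6599 -0.0023  0.08  ] [0.5305 0.0971 0.08  ]
lens [0.59561993 0.13748946 0.063     ]
held [ 0.633  -0.0276  0.227 ] [ 0.633  -0.0781  0.227 ] [ 0.5864 -0.0271  0.227 ] [ 0.5863 -0.0802  0.227 ]
```

Both views agree: nest centre about (0.5937, 0.048). The held flask is centred on the TCP within a millimetre. Moving above the nest and part-way down.

Request:
servo_tool(
  plan=[
    [0.3, 0, 0.004, -0.03, 0],
    [0.3, 0, 0.008, -0.07, 0],
    [0.3, 0, 0.0085, -0.1, 0],
    [0.3, 0.01, 0.0085, -0.1005, 0],
    [0.3, 0.04, 0.0085, -0.1005, 0],
    [0.3, 0.065, 0.0085, -0.1005, 0],
    [0.3, 0.075, 0.0085, -0.1005, 0],
    [0.3, 0.075, 0.0085, -0.1005, 0],
  ],
  force=30,
)

```text
time: 18.2
ee_pos: [0.594, 0.0474, 0.1293]
tcp_rot: [89.8, 89.6, -0.3]
ft_force: [-0.4, 0.3, -0.3]
gripper_width: 0.65
```

Run:
```python
from h import *
import pickle
shift([0.5937,0.048,0.087],-90)
c=cam("wrist"); pickle.dump(c,open("w14.pkl","wb")); crop(c,100,80,360,270,2.1,"w14.png")
```

```text
t=18.20 tcp [0.594  0.0474 0.1293] zhead -90.0 J [-48.   40.4  57.4 103.4 -39.8  58.6 -64.8] w 0.650 F [-0.4  0.3 -0.3]
shift [ 0.0423 -0.0006 -0.0006] turn -0.0008
```

View pics/w14.png

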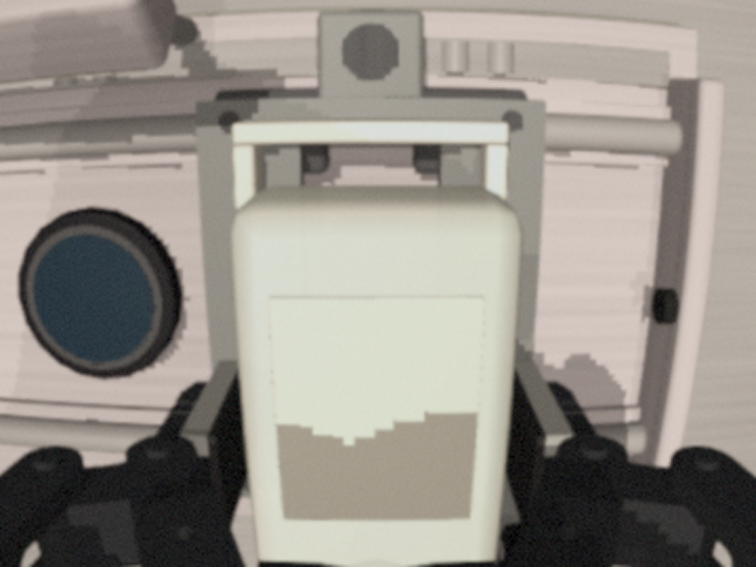

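The fence centre (370) sits about 1 mm to +y of the flask (376). I'll correct by 1 mm while lowering.

Request:
servo_tool(
  plan=[
    [0.3, 0.005, 0, -0.001, 0],
    [0.3, 0.015, 0, -0.001, 0],
    [0.3, 0.025, 0, -0.001, 0],
    [0.3, 0.032, 0, -0.001, 0],
    [0.3, 0.037, 0, -0.001, 0],
    [0.3, 0.04, 0, -0.001, 0],
    [0.3, 0.042, 0, -0.001, 0],
    [0.3, 0.043, 0, -0.001, 0],
  ],
  force=30,
)

```text
time: 19.25
ee_pos: [0.5947, 0.0485, 0.0869]
tcp_rot: [91.2, 89.6, 1.2]
ft_force: [0.7, 1.0, -0.0]
gripper_width: 0.649
```

Run:
```python
from h import *
import pickle
shift([0.5937,0.048,0.087],-90)
c=cam("wrist"); pickle.dump(c,open("w15.pkl","wb")); crop(c,100,80,360,270,2.1,"w15.png")
```

```text
t=19.25 tcp [0.5947 0.0485 0.0869] zhead -90.0 J [-46.1  43.3  54.3 104.7 -43.   54.8 -62.8] w 0.649 F [ 0.7  1.  -0. ]
shift [-0.0001 -0.001   0.0005] turn -0.0008
```

View pics/w15.png

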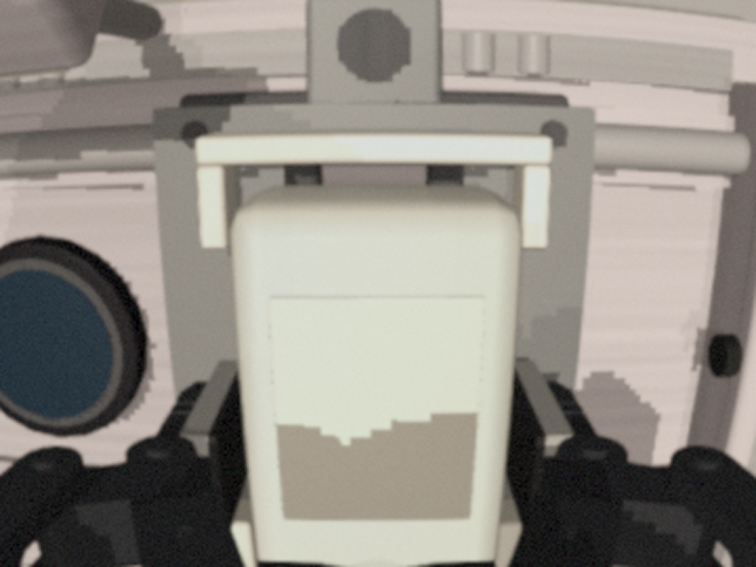

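The flask is inside the side fences (gaps at 228–233 and 518–523). Lowering onto the plate until it pushes back.

Request:
servo_tool(
  plan=[
    [0.3, 0.0005, -0.0005, -0.0003, 0],
    [0.3, 0.001, -0.0005, -0.0003, 0],
    [0.3, 0.0015, -0.0005, -0.0003, 0],
    [0.3, 0.002, -0.0005, -0.0003, 0],
    [0.3, 0.002, -0.0005, -0.0003, 0],
    [0.3, 0.002, -0.0005, -0.0003, 0],
    [0.3, 0.002, -0.0005, -0.0003, 0],
    [0.3, 0.002, -0.0005, -0.0003, 0],
  ],
  force=30,
)

```text
time: 20.3
ee_pos: [0.5949, 0.0486, 0.0864]
tcp_rot: [94.6, 89.5, 4.5]
ft_force: [-6.6, 1.2, 25.4]
gripper_width: 0.651
```

Run:
```python
from h import *
shift([0.5937,0.048,0.085],-90)
```

```text
t=20.30 tcp [0.5949 0.0486 0.0864] zhead -90.0 J [-46.1  43.3  54.3 104.7 -43.1  54.6 -62.7] w 0.651 F [-6.6  1.2 25.4]
shift [ 0.0013 -0.0012  0.0006] turn -0.0006
```

A firm contact at TCP z 0.0864 means it is on the plate. Relieving the press, opening, and rising.

Request:
servo_tool(
  plan=[
    [0.3, -0.0005, 0, 0, 0],
    [0.0, -0.0005, 0, 0, 0],
    [-0.5, -0.0005, 0, 0, 0],
    [-0.6, -0.0005, 0, 0, 0],
    [-0.6, -0.0005, 0, 0, 0],
    [-0.6, -0.001, 0, 0, 0],
    [-0.6, -0.005, 0, 0, 0],
    [-0.6, -0.015, 0, 0, 0],
  ],
  force=30,
)

```text
time: 21.3
ee_pos: [0.5946, 0.0485, 0.1017]
tcp_rot: [93.8, 89.5, 3.7]
ft_force: [-0.6, 0.3, 0.2]
gripper_width: 0.8
```

Run:
```python
from h import *
import pickle
shift([0.5937,0.048,0.085],-90)
c=cam("wrist"); pickle.dump(c,open("w16.pkl","wb")); crop(c,100,80,360,270,2.1,"w16.png")
```

```text
t=21.30 tcp [0.5946 0.0485 0.1017] zhead -90.0 J [-46.8  42.3  55.4 104.3 -41.9  56.  -63.5] w 0.800 F [-0.6  0.3  0.2]
shift [ 0.0167 -0.001   0.0006] turn -0.0007
```

View pics/w16.png

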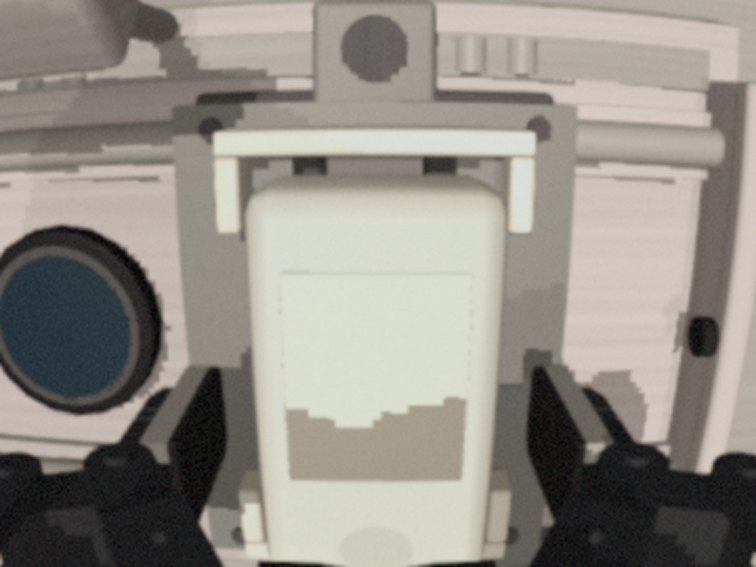

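The flask sits flat in the nest inside all the fences. Rising while I work out the grip position from the earlier view.

Request:
servo_tool(
  plan=[
    [-0.6, -0.03, 0, 0, 0],
    [-0.6, -0.07, 0, 0, 0],
    [-0.6, -0.1, 0, 0, 0],
    [-0.4, -0.1, -0.03, 0.02, 0],
    [-0.2, -0.1, -0.06, 0.04, 0],
    [0, -0.1, -0.06, 0.06, 0],
    [0.29, -0.1, -0.06, 0.07, 0],
    [0.29, -0.1, -0.06, 0.07, 0],
  ],
  force=30,
)

```text
time: 22.35
ee_pos: [0.5344, -0.022, 0.2027]
tcp_rot: [94.2, 89.4, 4.1]
ft_force: [0.8, 0.1, 0.3]
gripper_width: 0.352
```

Run:
```python
from h import *
import pickle
shift([0.498,-0.002,0.106],-90)
c=cam("wrist"); pickle.dump(c,open("w17.pkl","wb")); crop(c,0,0,560,420,1.4,"w17.png")
c=pickle.load(open("w1.pkl","rb"))
def B(u,v,z): return ray(c,((u+.5)/4.4-.5+235,(v+.5)/4.4-.5),z).round(4)
print(B(36,275,.126),B(95,256,.126),B(157,290,.08),B(95,324,.08))
```

```text
t=22.35 tcp [ 0.5344 -0.022   0.2027] zhead -90.1 J [-51.   29.6  65.9 108.9 -31.1  61.3 -62.4] w 0.352 F [0.8 0.1 0.3]
shift [ 0.0963 -0.0375 -0.0199] turn -0.0018
[ 0.4939 -0.0006  0.126 ] [0.5072 0.0035 0.126 ] [0.5198 0.003  0.08  ] [ 0.504  -0.0058  0.08  ]
```

View pics/w17.png

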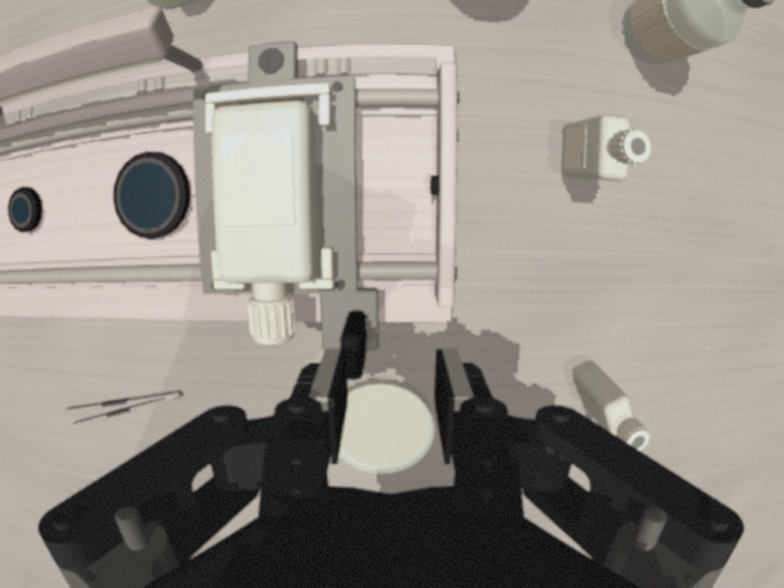

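The top view of the seated flask looks right: body inside the fences, neck through the front gap. The grip top is near (350,325). I'm moving over it and watching joint 3, which is at 66°.

Request:
servo_tool(
  plan=[
    [0.29, 0.015, -0.01, -0.006, 0],
    [0.29, 0.035, -0.02, -0.012, 0],
    [0.29, 0.05, -0.03, -0.018, 0],
    [0.29, 0.055, -0.036, -0.02, 0],
    [0.29, 0.06, -0.036, -0.02, 0],
    [0.29, 0.06, -0.036, -0.02, 0],
    [0.29, 0.06, -0.036, -0.02, 0],
    [0.29, 0.06, -0.036, -0.02, 0],
  ],
  force=30,
)

```text
time: 23.4
ee_pos: [0.4994, -0.0015, 0.1424]
tcp_rot: [94.4, 89.4, 4.3]
ft_force: [-0.2, -0.3, -0.5]
gripper_width: 0.355
```

Run:
```python
from h import *
import pickle
shift([0.499,-0.002,0.106],-90)
c=cam("wrist"); pickle.dump(c,open("w18.pkl","wb")); crop(c,100,120,360,270,2.1,"w18.png")
```

```text
t=23.40 tcp [ 0.4994 -0.0015  0.1424] zhead -90.1 J [-52.8  30.6  63.1 116.7 -34.7  53.2 -61.1] w 0.355 F [-0.2 -0.3 -0.5]
shift [ 0.0364 -0.0008  0.0005] turn -0.0012
```

View pics/w18.png

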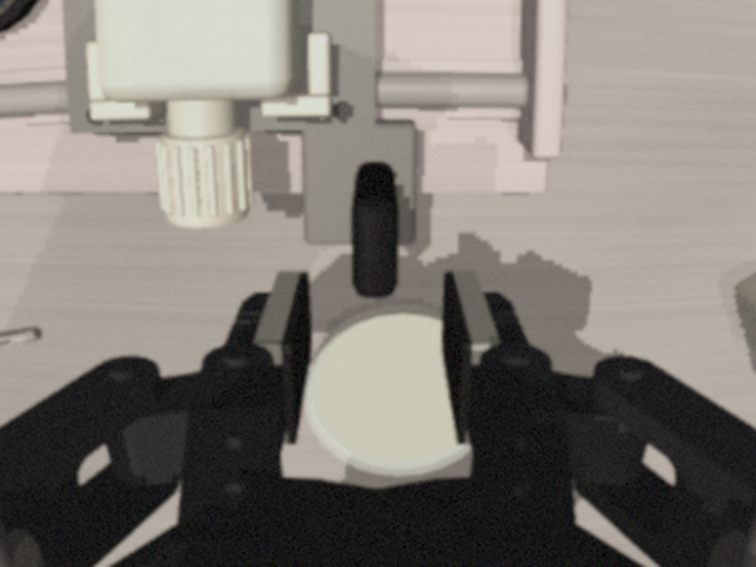

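The grip (column 375) is centred between the pads. Narrowing, lowering 36 mm, and pinching.

Request:
servo_tool(
  plan=[
    [0.45, 0.0, 0, 0, 0],
    [0.45, 0.01, 0, 0, 0],
    [0.45, 0.022, 0, 0, 0],
    [0.45, 0.032, -0.001, 0.0005, 0],
    [0.45, 0.036, -0.001, 0.0005, 0],
    [0.45, 0.036, -0.001, 0.0005, 0],
    [0.8, 0.036, -0.001, 0.0005, 0],
    [1, 0.036, -0.001, 0.0005, 0],
  ],
  force=40,
)

```text
time: 24.45
ee_pos: [0.4988, -0.002, 0.1066]
tcp_rot: [94.3, 89.4, 4.3]
ft_force: [-1.4, -0.1, 2.3]
gripper_width: 0.125
```

Request:
servo_tool(
  plan=[
    [1, 0, 0, 0, 0],
    [1, 0, 0, 0, 0],
    [1, 0, 0, 0, 0],
    [1, 0, 0, 0, 0],
    [1, 0, 0, 0, 0],
    [1, 0, 0, 0, 0],
    [1, 0, 0, 0, 0],
    [1, 0, 0, 0, 0],
  ],
  force=40,
)

```text
time: 25.45
ee_pos: [0.4988, -0.0019, 0.1067]
tcp_rot: [94.9, 89.4, 4.8]
ft_force: [-1.1, 0.1, 1.3]
gripper_width: 0.127
```

Run:
```python
from h import *
import pickle
shift([0.499,0.093,0.106],-90)
c=cam("wrist"); pickle.dump(c,open("w19.pkl","wb")); crop(c,100,20,360,270,2.1,"w19.png")
crop(c,0,0,560,420,1.4,"w19f.png")
```

```text
t=25.45 tcp [ 0.4988 -0.0019  0.1067] zhead -90.1 J [-49.6  33.3  59.2 118.1 -38.4  49.5 -58.3] w 0.127 F [-1.1  0.1  1.3]
shift [ 0.0008  0.0001 -0.0949] turn -0.0011
```

View pics/w19f.png

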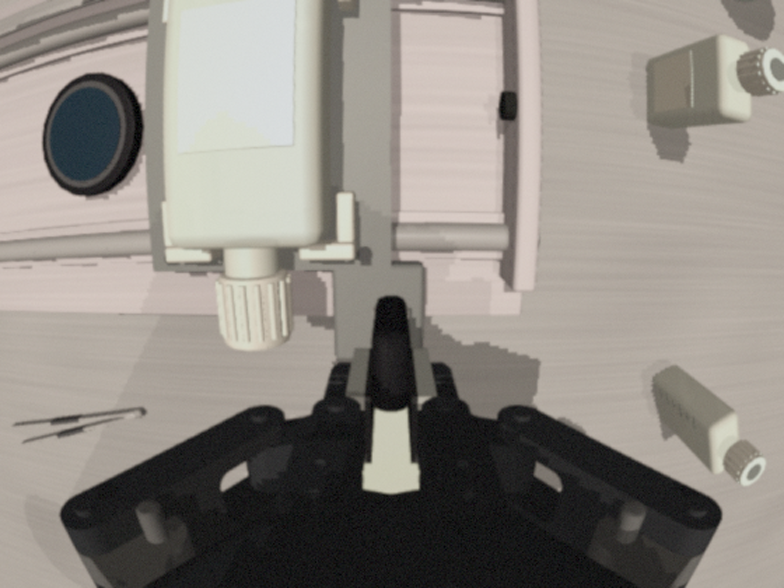

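The grip is pinched and nothing else is touched. Before pushing I'll estimate where lens 1 is from several views.

Run:
```python
from h import *
import pickle
for n,(x0,x1,y0,y1) in dict(w13=(40,125,150,225),w14=(100,195,170,265),w16=(95,185,180,285),w17=(70,145,100,175),w19=(20,110,40,150)).items():
    c=pickle.load(open(n+".pkl","rb")); im=c["px"].astype(int)
    m=((im[:,:,2]-im[:,:,0]>12)&(im.sum(2)<260)).astype(np.uint8)
    k=np.zeros_like(m); k[y0:y1,x0:x1]=m[y0:y1,x0:x1]
    nl,lab,st,ce=cv2.connectedComponentsWithStats(k); i=1+np.argmax(st[1:,4]); 
    cnt=max(cv2.findContours((lab==i).astype(np.uint8),0,1)[0],key=len)
    P=np.array([ray(c,p[0],.063)[:2] for p in cnt]); e=cv2.fitEllipse((P*1000).astype(np.float32))
    print(n,st[i],np.round(e[0],1),np.round(e[1],1))
t,s=pickle.load(open("c0.pkl","rb"))
im=t["px"].astype(int); g=(im.sum(2)<150).astype(np.uint8)
for (x0,x1,y0,y1) in [(222,252,190,222),(190,212,195,218)]:
    k=np.zeros_like(g); k[y0:y1,x0:x1]=g[y0:y1,x0:x1]
    nl,lab,st,ce=cv2.connectedComponentsWithStats(k); i=1+np.argmax(st[1:,4]); print(st[i],ce[i],ray(t,ce[i],.063))
```

```text
w13 [  68  169   35   43 1159] [594.3 143.8] [43.2 43.8]
w14 [ 116  192   57   60 2600] [594.5 144.2] [43.9 44.2]
w16 [ 100  202   61   67 3129] [594.5 144.1] [44.  44.3]
w17 [  86  117   39   46 1409] [593.9 144. ] [43.7 43.8]
w19 [  36   63   49   66 2546] [593.8 143.8] [44.  44.3]
[228 198  16  17 193] [235.77720207 206.02590674] [0.59170655 0.14368198 0.063     ]
[196 201   9  10  68] [200.         205.76470588] [0.59168031 0.27298298 0.063     ]
```

All five wrist views and the top view put lens 1 at y = 0.144, so the carriage travel is about 0.096 m. Pushing by the pinched grip in two stages.

Request:
servo_tool(
  plan=[
    [1, 0, 0, -0.005, 0],
    [1, 0, 0, -0.014, 0],
    [1, 0, 0, -0.025, 0],
    [1, 0, 0, -0.036, 0],
    [1, 0, 0, -0.047, 0],
    [1, 0, 0, -0.058, 0],
    [1, 0, 0, -0.068, 0],
    [1, 0, 0, -0.075, 0],
  ],
  force=40,
)

```text
time: 26.5
ee_pos: [0.4988, 0.0738, 0.1067]
tcp_rot: [94.9, 89.4, 4.8]
ft_force: [-0.7, -2.0, -0.1]
gripper_width: 0.134
```

Run:
```python
from h import *
import pickle
shift([0.4988,0.094,0.1067],-90)
c=cam("wrist"); pickle.dump(c,open("w20.pkl","wb")); crop(c,0,0,560,420,1.4,"w20.png")
```

```text
t=26.50 tcp [0.4988 0.0738 0.1067] zhead -90.0 J [-58.1  34.1  59.4 117.4 -39.   50.1 -66.5] w 0.134 F [-0.7 -2.  -0.1]
shift [-0.     -0.     -0.0202] turn -0.0007
```

View pics/w20.png

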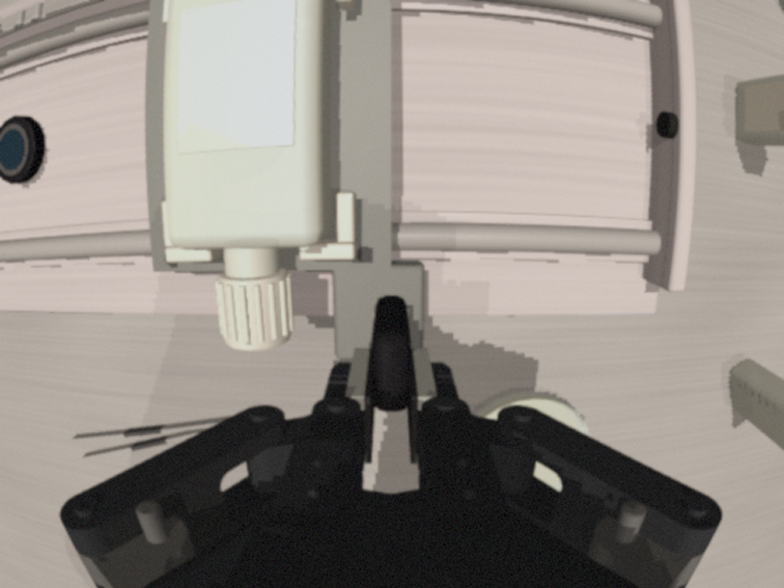

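The carriage follows against 2 N. Now the last 20 mm, slowly over the hump.

Request:
servo_tool(
  plan=[
    [1, 0, 0, -0.005, 0],
    [1, 0, 0, -0.01, 0],
    [1, 0, 0, -0.0135, 0],
    [1, 0, 0, -0.016, 0],
    [1, 0, 0, -0.018, 0],
    [1, 0, 0, -0.0195, 0],
    [1, 0, 0, -0.02, 0],
    [1, 0, 0, -0.02, 0],
  ],
  force=40,
)

```text
time: 27.55
ee_pos: [0.4988, 0.0949, 0.1067]
tcp_rot: [99.6, 89.4, 9.6]
ft_force: [-2.2, 1.1, 1.3]
gripper_width: 0.127
```

Run:
```python
from h import *
shift([0.4988,0.094,0.1067],-90)
```

```text
t=27.55 tcp [0.4988 0.0949 0.1067] zhead -90.0 J [-60.2  34.5  59.4 116.9 -39.2  50.4 -68.7] w 0.127 F [-2.2  1.1  1.3]
shift [-0.     -0.      0.0009] turn 0.0004
```

The detent is pulling the tool 1 mm forward (+1.1 N), so the carriage is over the hump. Opening and checking.

Request:
servo_tool(
  plan=[
    [0.7, 0, 0, 0, 0],
    [0.45, 0, 0, 0, 0],
    [0.45, 0, 0, 0, 0],
    [0.45, 0, 0, 0, 0],
    [0.45, 0, 0, 0, 0],
    [0.45, -0.005, 0, 0, 0],
    [0.45, -0.03, 0, 0, 0],
    [0.45, -0.06, 0, 0, 0],
  ],
  force=40,
)

```text
time: 28.55
ee_pos: [0.498, 0.0946, 0.1675]
tcp_rot: [97.3, 89.4, 7.3]
ft_force: [0.9, 1.1, 0.4]
gripper_width: 0.276
```

Run:
```python
from h import *
import pickle
shift([0.4988,0.094,0.1067],-90)
c=cam("wrist"); pickle.dump(c,open("w21.pkl","wb")); crop(c,0,0,560,420,1.4,"w21.png")
```

```text
t=28.55 tcp [0.498  0.0946 0.1675] zhead -90.0 J [-65.4  29.8  65.8 114.5 -33.1  56.4 -73.3] w 0.276 F [0.9 1.1 0.4]
shift [0.0608 0.0002 0.0006] turn -0.0001
```

View pics/w21.png

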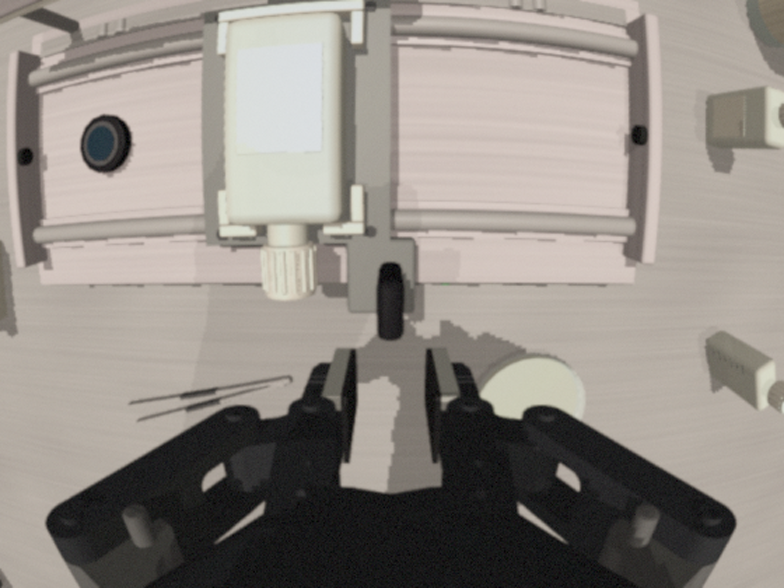

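Run:
```python
from h import *
import pickle
c=pickle.load(open("w21.pkl","rb"))
crop(c,135,0,170,225,3.5,"w21b.png")
c=cam("top"); crop(c,165,165,150,90,5,"t21.png")
c=cam("scene"); crop(c,190,150,180,135,4,"s21.png")
```

```text
(no output)
```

View pics/w21b.png

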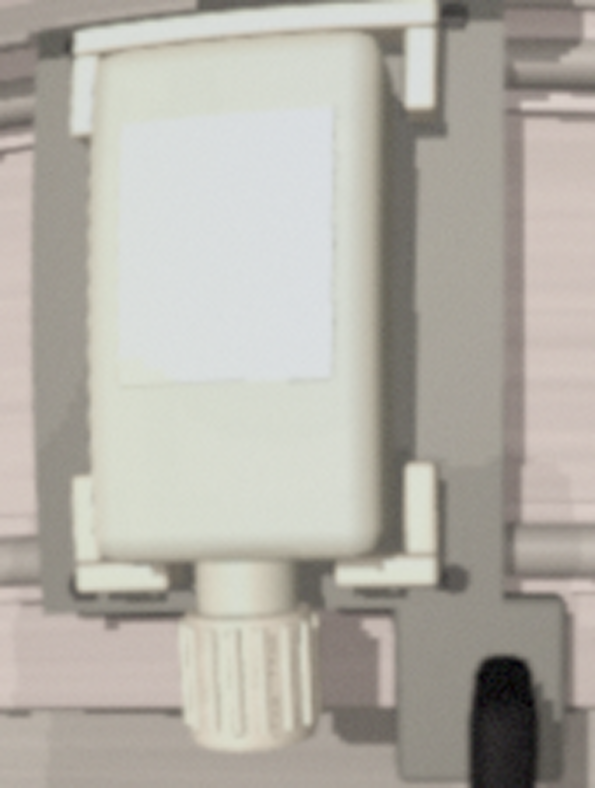

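View pics/s21.png

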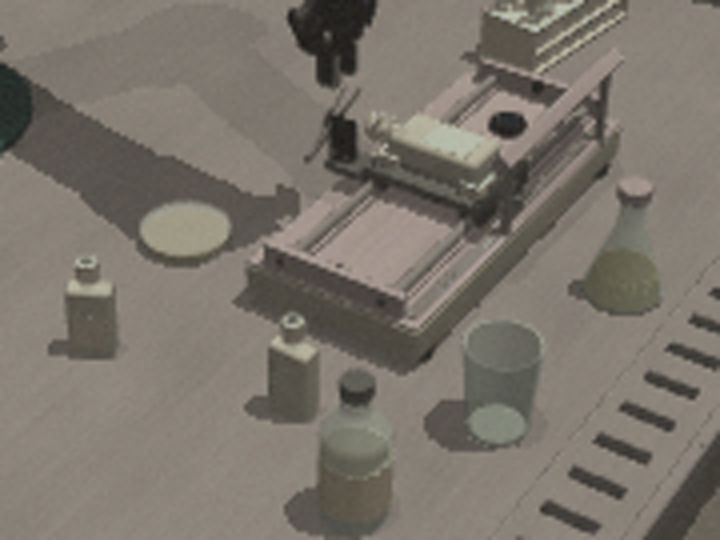

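View pics/t21.png

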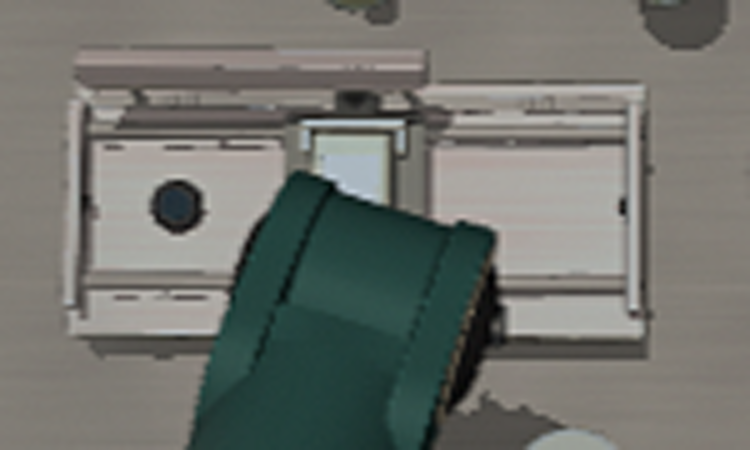

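Run:
```python
from h import *
import pickle
c=pickle.load(open("w21.pkl","rb"))
def A(u,v,z=.092): return ray(c,((u+.5)/3.5-.5+135,(v+.5)/3.5-.5),z).round(4)
for a in [(73,135),(437,108),(405,108),(73,480),(437,462),(405,462),(168,588),(336,582),(95,540,)]: print(a,A(*a))
im=c["px"].astype(int)
m=((im[:,:,2]-im[:,:,0]>8)&(im.sum(2)<260)).astype(np.uint8); k=np.zeros_like(m); k[75:130,50:100]=m[75:130,50:100]
nl,lab,st,ce=cv2.connectedComponentsWithStats(k); i=1+np.argmax(st[1:,4]); print("lens2",ray(c,ce[i],.063),st[i])
for a in [(17,155),(650,135)]: print("plates",ray(c,(a[0]/1.4,a[1]/1.4),.078).round(4))
o=get_obs(); print(o["ft_force"],o["joint_vel"].round(2))
```

```text
(73, 135) [0.6288 0.1801 0.092 ]
(437, 108) [0.6286 0.1073 0.092 ]
(405, 108) [0.6288 0.1134 0.092 ]
(73, 480) [0.5581 0.1804 0.092 ]
(437, 462) [0.5592 0.1073 0.092 ]
(405, 462) [0.5592 0.1134 0.092 ]
(168, 588) [0.5357 0.1612 0.092 ]
(336, 582) [0.5362 0.1272 0.092 ]
(95, 540) [0.5458 0.1763 0.092 ]
lens2 [0.59368221 0.27367444 0.063     ] [ 62  90  19  25 357]
plates [0.5946 0.3366 0.078 ]
plates [ 0.5936 -0.0507  0.078 ]
[ 1.33580703 -0.6247312  -0.21596645] [ 0.93  1.31 -2.04  1.36 -1.01 -0.95  0.75]
```

The nest is at y = 0.1439 against lens 1 at 0.144 (and lens 2 at 0.2737 minus 0.130 gives 0.1437). The flask lies inside the fences with its cap to the front. Bystanders are at the same pixels as at the start, and the gripper is clear. Handing in.

Run:
```python
from plant import finish_job,get_obs
print(finish_job()); print(get_obs()["time"])
```

```text
the job is handed in; nothing more can be done
None
the job is handed in; nothing more can be done
```

The job is handed in, with about 29 of the 66 s used: the flask is in the nest and the carriage is at the first lens.

**What I did**
- I laid the flask down by pivoting it from its cap rim about its base edge, and let it go lying flat.
- I then picked it up again by the body and set it in the nest, cap to the front through the gap in the fence, with the carriage still near the loading end (about 0.034).
- Last, I pinched the carriage grip, pushed the carriage over the hump to the first lens, and released it.

**Last checks**
- **Station:** the nest centre measured y = 0.1439 and lens 1 y = 0.144. Lens 2 minus 130 mm gives 0.1437.
- **Flask:** it lies flat within the fences, with the neck in the gap.
- **Bystanders:** those in the last scene close-up (petri, bottle, conical, beaker and the two look-alikes) appear where they were at the start. I did not re-check the forceps, tube rack or tip box so closely.
- **Gripper:** it is open, about 40 mm above the carriage grip.

**What went wrong or disagreed**
- My first attempt to tip the flask, gripped by the body, only slid it about 25 mm while it stayed standing. I released it and changed to the cap rim.
- Setting the flask down in the nest pressed it with about 25 N for a moment.
- My first hand-read lens position (y = 0.1375) was off. The fitted values from six pictures agreed on 0.144, and I used that.

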